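# Set the dividing head to three dots and lock it with its pin

### The job

Turn the knurled wheel of the dividing head by its edge until three dots stand in the round window, then push the red-handled locking pin fully home through the brass-ringed hole above the wheel's centre, so that its collar lies against the blue plate and the wheel is locked at three. Let go of the pin and leave the mug, tape measure and paint tin where they are.

Things in the scene. Friction and masses are not known exactly. Their poses are not given: they have to be found in the camera images.
- index_wheel (a joint): Angle of the knurled wheel (132 mm across, 22 mm wide), rad. Its groups of 1, 2, 3, 4, 5 dots are centred in the window at 0, 0.6, 1.2, 1.8, 2.4. Grows as it turns clockwise seen from the robot (top of the rim moves right, -y of hole_mouth). Range -0.2 to 2.6, friction about 0.05 N m, no clicks, stays where left; a fingertip pressed on the rim with 3 to 10 N and moved along it drives it.
- wheel_top (a point): Topmost point of the wheel's rim, mid-width, does not turn; sideways offset of up to 12 mm as for hole_mouth, same axes. The axle is parallel to x, 66 mm from here along -z. The hole is 36 mm above the axle. Both blue plates are 104 mm wide (side edges 52 mm left and right of the hole) and reach 15 mm above the hole; there the wheel behind does not stand out sideways, only 15 mm above their tops.
- hole_mouth (a point): Locking hole's mouth (16.5 mm wide, brass ring) on the front plate's face, for the cross-slide's MIDDLE: plates and wheel really stand up to 12 mm left or right of it (along y), clamped and unmeasured; find it by touch or sight. x points into the hole, away from the robot, 25 degrees down; y left; z up along the face. Front plate 0 to 10 mm deep, wheel 12 to 34, rear plate 36 to 46, all bored.
- window (a point): Centre of the round window (26 mm) in the blue front plate, 80 mm below hole_mouth along its face, same axes and sideways offset; in it the wheel's black dots on white are seen. A hole of the wheel (16.5 mm) stands in line with the locking hole when a dot group is centred. The axle's stub, half-way between, is 18 mm across and stands 4 mm out.
- pin_grip (a point): Centre of the locking pin's red square handle (80 mm long, 28 x 28 mm), on the pin's axis. The loose pin lies flat on the bench at the start, this point 14 mm up. x points along the pin to its nose, z up as it lies. Whole pin 152 mm, 0.15 to 0.3 kg.
- pin_collar (a point): Point on the pin's axis at the front face of its brass collar (28 mm across, 6 mm thick), where the steel shaft begins, 46 mm from pin_grip along x. Same axes. It meets the real hole's mouth when the pin is fully home.
- pin_nose (a point): Tip of the pin's steel shaft, 112 mm from pin_grip along x. The shaft is 14 mm thick and 66 mm long; its last 8 mm taper to 10 mm.
- lock_pin: The locking pin; origin under the middle of its handle, 14 mm below pin_grip as it lies. Same axes.
- tea_mug: White mug, 78 mm wide, 97 mm high; origin at the centre of its underside. A bystander.
- tape_measure: Yellow and black pocket tape measure, 62 x 81 x 33 mm; origin at the centre of its underside. A bystander.
- paint_tin: Red tin, 77 mm wide, 76 mm high; origin at the centre of its underside. A bystander.
Mind the look-alikes: they are no part of the job. Leave any pink or purple look-alike of the lock_pin alone.

How it is judged:
By the outcome, as a careful person would: the job done as asked, in the order asked, and still so for the second after the job is handed in, with the robot touching nothing.
It also fails if it takes over 72 s, if anything falls off the work surface, if the arm or the gripper's body presses on something with over 40 N, if the wrist force passes 120 N, or if a joint passes its speed limit or range.

### The arm

A 6-joint arm with a two-finger parallel gripper is mounted at the origin on a cart in front of the work surface, level with it; the furniture and walls round the work are solid. World frame = base frame: x ahead of the robot, y to its left, z up, the work surface at z = 0. Lengths are in m, angles in rad, forces in N, time in s.
With the tool pointing down it reaches from about 0.3 to 0.775 m from the base axis. Payload 14.6 kg.
Tool frame: the origin (TCP) lies between the finger pads; the fingertips stand 8 mm ahead of it and the grasp point (between the pads) lies 11 mm behind it (ctrl.tip_reach is the distance from the TCP to the fingertips, in m); y points along the fingers, z is the direction in which the jaws open and shut, and the axes are right-handed (so a half turn about y gives the same grasp; the last joint's range is limited). The gripper opens to 94 mm and grips with 3 to 60 N. Pads are 16 mm wide; open, the fingers measure 119 mm over their backs; the gripper's body (75 mm by 177 mm) begins 78 mm behind the grasp point.
Start: joints at [-1.192, 0.3, 1.521, -0, 1.321, -0.067], TCP at [0.237, -0.496, 0.213] pointing down, gripper open.
Joint ranges: [-3.03, 3.03], [-0.79, 2.21], [0.23, 2.52], [-1.04, 4.18], [0, 3.07], [-2.55, 2.55]. Speed limits (rad/s): [2.22, 2.22, 2.57, 3.14, 3.14, 3.14].

### API

Orientations are given as [roll, pitch, yaw] about the fixed x, y, z axes, in that order (R = Rz(yaw) Ry(pitch) Rx(roll)).
In Python, from station import ctrl gives the robot as it stands.
- The arm moves only by the tool play_rows, never from a script. Its arguments are lists of equal length, an entry for each row: "twist": the turn, a rotation vector about the world's x, y, z as a fraction of full scale, a list of three; "travel": the shift along the world's x, y, z as a fraction of full scale, a list of three; "grip": the gripper's target within -1 to 1 (shut at 1, half-way at 0, fully open at -1). A call has 1 to 12 rows; each row shifts and turns the commanded pose from where the row before left it; what a row does not reach is not made up. Full scale, the value 1, is 5 cm for a shift and 90 degrees for a turn. A row lasts 1/10 s, in which the tool goes at most 50 mm and 8.59 degrees, less where a joint would pass 70% of its speed; a pose out of reach is approached as far as the arm can. A call with a number of a shift or a turn outside -1 to 1 is refused whole. A call with a gripper value outside its range is refused whole. The fingers move at their own pace and stop on an object; "force" is the grip in N (left out, the last holds). Time passes only in rows, so rows that do not move let the fingers close. It gives the time, the measured TCP pose, the force and the opening at its end, in the units of the state.
- ctrl.get_obs(): the state, without advancing time (a new reading comes with each control period).
- ctrl.camera(name): name is "scene" or "top"; returns a dict with "img" (420x560x3 uint8, red, green, blue), "vfov" (degrees; the focal length in pixels is half the picture's height over the tangent of half this angle, whatever the lens; pixels are square), "cx", "cy" (the principal point, pixels), "rvec" (rotation vector, rad) and "tvec" (3), from world to camera coordinates, as OpenCV has them. Camera axes: x right, y down, z forward; pixel columns grow to the right and rows downward; lengths in m; the calibration is good to about 2 mm. A picture is of the moment at which its call begins. There is no depth.
- ctrl.hand_in(): hands the job in, once; it reports no verdict.
Trained networks look in a picture, given as the dict that the camera call returned (one of the last four; its "shot" number tells which), for a name from the list of things; names that differ only in an ending like _2 or _b are one class to them, and where a whole thing is asked for, a point or a joint stands for the part that bears it (a point fixed in the world has none). Each returns a list of dicts, best first, with "confidence" (0 to 1); they miss things now and then, are a little off and sometimes report something else, mostly with a low value. They report only what shows in the picture. A call takes as long as a camera call. They do not tell look-alikes from the thing itself.
- ctrl.boxes_of(name, picture): "point" ([column, row] in pixels, amid what is visible of it).
- ctrl.trace(name, picture): "pixels" (420x560 bool, what is visible of it) and "point" ([column, row] in pixels, amid what is visible of it).
The state is a dict: "time_s": time; "qpos": joint angles; "joint_vel": joint speeds; "tau": joint torques, N m; "ee_pos": TCP position; "eef_rot": TCP orientation; "force": force on the tool from outside, world axes, zero at the start; "moment": the same for the moment, N m; "grip_width": finger opening in m.
Only numpy, scipy, OpenCV 4.12 (cv2) and the standard library are available. Lean on these libraries where they do the work, as an engineer would, in place of code of your own. Each camera call takes 0.05 s, during which the arm holds its last target.

## Working session

There is one attempt and no reset: what is moved stays moved. The work goes in short steps, Python scripts to look and compute and a tool call to move; the robot and the scene stay as the last step left them, time stands still between calls to the robot, and variables do not carry over. Pictures are saved under pics/ and viewed, and the job is handed in when it is done.

Besides the shell and the picture viewer there is one more tool, called after "Emit:" as a command line: name --argument value ..., lists and objects as JSON in quotes. play_rows: Moves the arm, as the interface text tells. Its arguments: {"type":"object","properties":{"twist":{"type":"array"},"travel":{"type":"array"},"grip":{"type":"array"},"force":{"type":"number"}},"required":["twist","travel","grip"]}

```bash
ls; mkdir -p pics; cat > h.py <<'E'
import numpy as np, cv2
from station import ctrl
from scipy.spatial.transform import Rotation as R
def cam(n):
    p=ctrl.camera(n); h=p["img"].shape[0]
    f=h/2/np.tan(np.radians(p["vfov"])/2)
    K=np.array([[f,0,p["cx"]],[0,f,p["cy"]],[0,0,1.]])
    return p,K,R.from_rotvec(np.ravel(p["rvec"])).as_matrix(),np.ravel(p["tvec"])
def ray(K,Rm,t,px):
    d=Rm.T@np.linalg.inv(K)@np.array([px[0],px[1],1.]); return -Rm.T@t, d/np.linalg.norm(d)
def onz(K,Rm,t,px,z):
    o,d=ray(K,Rm,t,px); return o+d*(z-o[2])/d[2]
def proj(K,Rm,t,X):
    q=K@(Rm@np.asarray(X,float)+t); return q[:2]/q[2]
def tri(rays):
    A=np.zeros((3,3));b=np.zeros(3)
    for o,d in rays:
        P=np.eye(3)-np.outer(d,d);A+=P;b+=P@o
    x=np.linalg.solve(A,b); return x,[np.linalg.norm((np.eye(3)-np.outer(d,d))@(x-o)) for o,d in rays]
def save(img,fn,crop=None,s=1):
    if crop: img=img[crop[1]:crop[3],crop[0]:crop[2]]
    cv2.imwrite(fn,cv2.cvtColor(cv2.resize(img,None,fx=s,fy=s,interpolation=cv2.INTER_CUBIC),cv2.COLOR_RGB2BGR))
E
cat > a.py <<'E'
from h import *
for n in ["scene","top"]:
    p,K,Rm,t=cam(n); save(p["img"],f"pics/{n}0.png")
    print(n,K[0,0],"cam at",-Rm.T@t,"fwd",Rm[2])
    for o in ["index_wheel","hole_mouth","window","wheel_top","pin_grip","pin_collar","pin_nose","lock_pin","tea_mug","tape_measure","paint_tin"]:
        print(o,[(np.round(b["point"],1),round(b["confidence"],2)) for b in ctrl.boxes_of(o,p)][:4])
print(ctrl.get_obs(), ctrl.tip_reach)
E
python3 a.py
```

```text
pics
scene 428.2641084792149 cam at [-0.31694492 -0.94504586  0.62736335] fwd [ 0.69368637  0.58568278 -0.41925518]
index_wheel [(array([240.1, 169.1]), 0.43)]
hole_mouth []
window []
wheel_top []
pin_grip [(array([414.9, 300.1]), 0.89), (array([276.8, 244.7]), 0.7), (array([231. , 262.1]), 0.61), (array([355. , 252.8]), 0.5)]
pin_collar [(array([274.2, 242.1]), 0.82), (array([231.8, 262.4]), 0.82), (array([413.6, 298.3]), 0.69)]
pin_nose [(array([414.8, 302.3]), 0.81), (array([275.2, 244.8]), 0.61), (array([230.1, 262.6]), 0.56)]
lock_pin [(array([412.9, 296.8]), 0.82), (array([274.6, 240.3]), 0.81), (array([228.6, 262.3]), 0.81)]
tea_mug [(array([323.1, 222.8]), 0.64), (array([273.5, 244. ]), 0.46)]
tape_measure [(array([353.7, 250.2]), 0.67)]
paint_tin [(array([343.2, 280.4]), 0.89)]
top 403.35089260186845 cam at [ 0.39583114 -0.23447802  1.41085586] fwd [ 0.10388582 -0.00611903 -0.99457041]
index_wheel [(array([190.1, 171.9]), 0.61)]
hole_mouth []
window []
wheel_top []
pin_grip [(array([264.6, 261.8]), 0.85), (array([399.9, 211.7]), 0.85), (array([274.4, 213. ]), 0.56)]
pin_coll
[... 373 characters left out ...]
354.3, 231.1]), 0.8)]
{'time_s': 1.2, 'qpos': array([-1.19158774e+00,  2.99881879e-01,  1.52099677e+00, -9.11410010e-06,
        1.32073726e+00, -6.65690906e-02]), 'joint_vel': array([-3.08506607e-04, -5.27848060e-04,  7.04817713e-04,  9.12217511e-04,
       -1.00524149e-05, -1.30979388e-03]), 'tau': array([-4.54114706e-03, -5.31659675e+01, -3.52911937e+01,  7.07394071e-02,
        2.12651381e-02,  1.58800265e-05]), 'ee_pos': array([ 0.23714168, -0.49622961,  0.21345689]), 'eef_rot': array([-1.57082012e+00, -7.26376864e-06, -2.69581273e+00]), 'force': array([-0.00705314, -0.45028385, -0.117006  ]), 'moment': array([0.00488395, 0.0017858 , 0.00980228]), 'grip_width': 0.0943365514724885} 0.008
```

View pics/scene0.png

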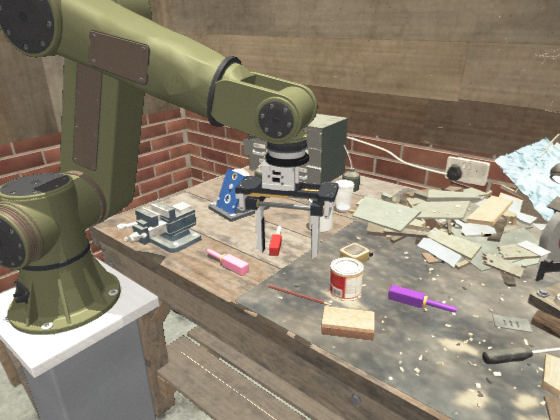

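View pics/top0.png

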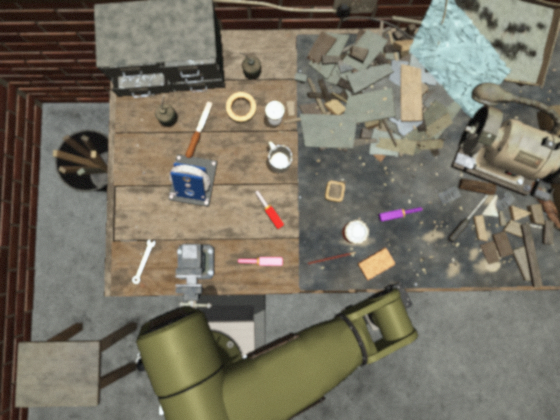

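The scene view has the blue head at about (232,190), partly hidden by the gripper, and the red pin at about (275,243). In the top view the head is at (190,180) and the pin runs from its handle at (273,216) to its nose at (258,193). The pink one at (265,261) and the purple one at (400,213) are the look-alikes.

```bash
cat > b.py <<'E'
from h import *
p,K,Rm,t=cam("top"); save(p["img"],"pics/t1.png",(140,130,340,280),4)
for px in [(190,180),(273,216),(258,193),(190,160),(280,157),(335,190),(357,232)]: print(px,onz(K,Rm,t,px,0.014))
im=p["img"].astype(int); m=(im[...,0]>150)&(im[...,1]<60)&(im[...,2]<60); m[:, :230]=0;m[:,300:]=0
m[230:]=0
ys,xs=np.nonzero(m); print(len(xs),xs.mean(),ys.mean())
p,K,Rm,t=cam("scene"); save(p["img"],"pics/s1.png",(200,150,300,270),6)
for r in ctrl.trace("index_wheel",p): print(r["point"],r["confidence"],r["pixels"].sum())
E
python3 b.py
```

```text
(190, 180) [0.64043879 0.05757918 0.014     ]
(273, 216) [ 0.50996904 -0.23144693  0.014     ]
(258, 193) [ 0.59128625 -0.18011562  0.014     ]
(190, 160) [0.71175786 0.05815635 0.014     ]
(280, 157) [ 0.71838987 -0.25890975  0.014     ]
(335, 190) [ 0.59825617 -0.44961528  0.014     ]
(357, 232) [ 0.4504089  -0.52154404  0.014     ]
77 273.2987012987013 217.44155844155844
```

View pics/t1.png

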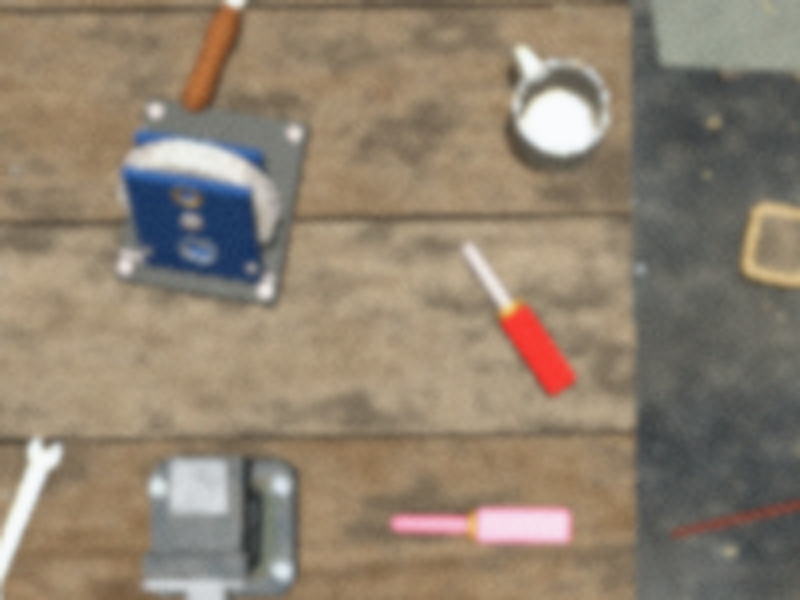

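View pics/s1.png

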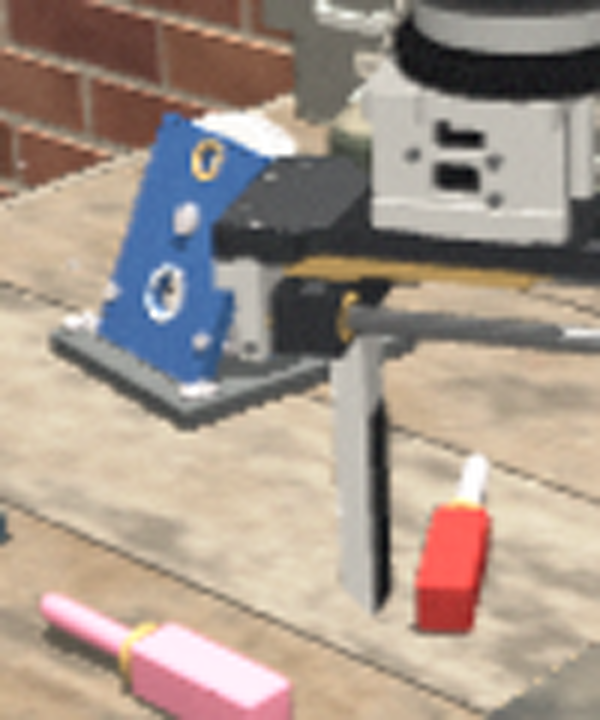

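```bash
cat > c.py <<'E'
from h import *
from scipy.optimize import least_squares
C={n:cam(n) for n in ["top","scene"]}
obs={"top":{"hole":(187,196),"win":(197,248),"TL":(125,168),"TR":(248,190)},
"scene":{"hole":(208,160),"win":(165,293),"TL":(168,115),"TR":(270,160)}}
off={"top":(140,130,4),"scene":(200,150,6)}
loc={"hole":(0,0,0),"win":(0,0,-.08),"TL":(0,.052,.015),"TR":(0,-.052,.015)}
def mk(yaw): return R.from_euler("ZY",[yaw,np.radians(25)]).as_matrix()
def f(v):
    r=[]
    for n in obs:
        p,K,Rm,t=C[n]; ox,oy,s=off[n]
        for k,px in obs[n].items():
            q=proj(K,Rm,t,v[:3]+mk(v[3])@np.array(loc[k]))
            r+=list(q-np.array([ox+px[0]/s-.5+.5/s,oy+px[1]/s-.5+.5/s]))
    return np.array(r)
s=least_squares(f,[.66,.06,.15,-.15],x_scale=.1)
v=s.x; print("hole",v[:3],"yaw deg",np.degrees(v[3])); print(np.round(s.fun.reshape(-1,2),1))
np.save("hole.npy",v)
M=mk(v[3]); print(M)
print("wheel_top",v[:3]+M@[.023,0,.030],"axle",v[:3]+M@[.023,0,-.036],"platebottom z")
# pin
p,K,Rm,t=C["top"]
def tp(x,y): return onz(K,Rm,t,(140+x/4-.375,130+y/4-.375),.014)
n=tp(468,245);c=tp(511,309);
im=p["img"].astype(int); m=(im[...,0]>130)&(im[...,1]<70)&(im[...,2]<70); m[:, :250]=0;m[:,300:]=0;m[230:]=0
ys,xs=np.nonzero(m);
o,d=ray(K,Rm,t,(xs.mean(),ys.mean())); hc=o+d*(.026-o[2])/d[2]
print("pin nose",n,"collar",c,"handle c",hc)
cnt=np.stack([xs,ys],1).astype(np.float32); print(cv2.minAreaRect(cnt))
w=np.array([onz(K,Rm,t,q,.027)[:2] for q in cnt]); u,sv,vt=np.linalg.svd(w-w.mean(0)); print("axis",vt[0],np.degrees(np.arctan2(vt[0,1],vt[0,0])),"nose-handle",np.degrees(np.arctan2(*(n-hc)[1::-1])), np.linalg.norm((n-hc)[:2]))
p,K,Rm,t=C["scene"]
print("scene reproj",proj(K,Rm,t,hc),proj(K,Rm,t,n))
E
python3 c.py
```

```text
hole [0.62716455 0.04744437 0.12360149] yaw deg -11.451036825730213
[[-0.3 -0.4]
 [-0.2 -0. ]
 [-1.3  1. ]
 [-0.1  1.4]
 [ 0.9  0.1]
 [ 0.9  0.2]
 [ 0.6 -0.5]
 [ 0.6  0. ]]
[[ 0.88826748  0.19853045  0.41420593]
 [-0.17992969  0.98009472 -0.08390259]
 [-0.42261826  0.          0.90630779]]
wheel_top [0.66002088 0.04078891 0.14107051] axle [0.63268329 0.04632648 0.08125419] platebottom z
pin nose [ 0.59884641 -0.17538094  0.014     ] collar [ 0.54210272 -0.21228797  0.014     ] handle c [ 0.50378807 -0.23474832  0.026     ]
((274.1922607421875, 217.53842163085938), (20.523906707763672, 6.933752536773682), 56.3099365234375)
axis [-0.84614046 -0.53295996] -147.79433325026443 nose-handle 31.98627067038839 0.1120739737786347
scene reproj [275.57963941 240.9069104 ] [280.84209309 227.00187149]
```

```bash
cat > win.py <<'E'
from h import *
import sys
tag=sys.argv[1]; N=int(sys.argv[2]) if len(sys.argv)>2 else 4
v=np.load("hole.npy"); M=R.from_euler("ZY",[v[3],np.radians(25)]).as_matrix()
out=[]
for n in ["scene","top"]:
    acc=0
    for i in range(N):
        p,K,Rm,t=cam(n); acc=acc+p["img"].astype(float)
    acc/=N
    # rectify plate face: 130mm wide x 130 tall, 3 px/mm
    g=4
    W,H=110,120
    pts=np.array([[ -55,20],[55,20],[55,-100],[-55,-100]],float) # (right,up) mm
    src=np.array([proj(K,Rm,t,v[:3]+M@[0,-a/1000,b/1000]) for a,b in pts],np.float32)
    dst=np.array([[0,0],[W*g,0],[W*g,H*g],[0,H*g]],np.float32)
    P=cv2.getPerspectiveTransform(src,dst)
    out.append(cv2.warpPerspective(acc.astype(np.uint8),P,(W*g,H*g),flags=cv2.INTER_CUBIC)[:, :395])
save(np.hstack(out),f"pics/win{tag}.png")
E
python3 win.py 0 6
```

```text
(no output)
```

View pics/win0.png

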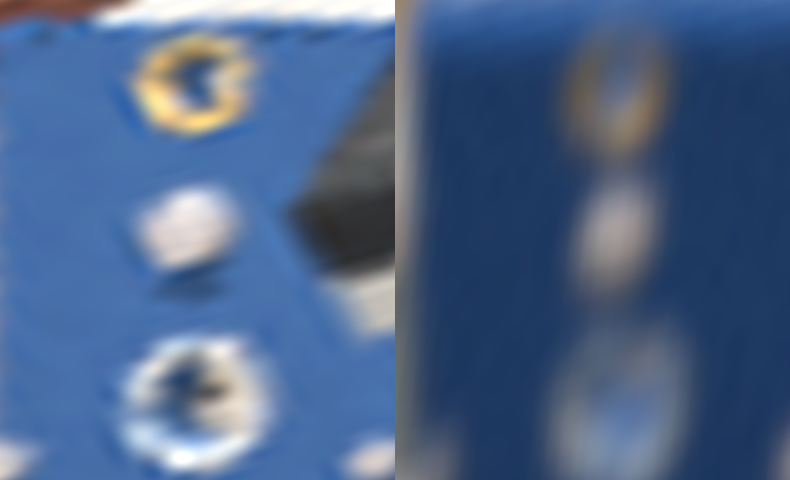

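```bash
cat > d.py <<'E'
from h import *
out=[]
for n,c in [("scene",(212,162,252,222)),("top",(162,158,217,208))]:
    acc=0
    for i in range(4):
        p,K,Rm,t=cam(n); acc=acc+p["img"].astype(float)
    a=(acc/4).astype(np.uint8); np.save(f"{n}avg.npy",a)
    s=10 if n=="scene" else 14
    save(a,f"pics/{n}z.png",c,s)
    # gold mask
    x=a.astype(float); g=np.clip((np.minimum(x[...,0],x[...,1])-x[...,2]-15),0,None)*(x[...,0]>x[...,1])
    m=np.zeros(g.shape);
    if n=="scene": m[168:184,226:244]=1
    else: m[172:184,180:196]=1
    g*=m; ys,xs=np.mgrid[:g.shape[0],:g.shape[1]]
    print(n,(g*xs).sum()/g.sum(),(g*ys).sum()/g.sum())
E
python3 d.py
```

```text
scene 233.77330895795248 176.18464351005485
top 188.0 180.0
```

View pics/scenez.png

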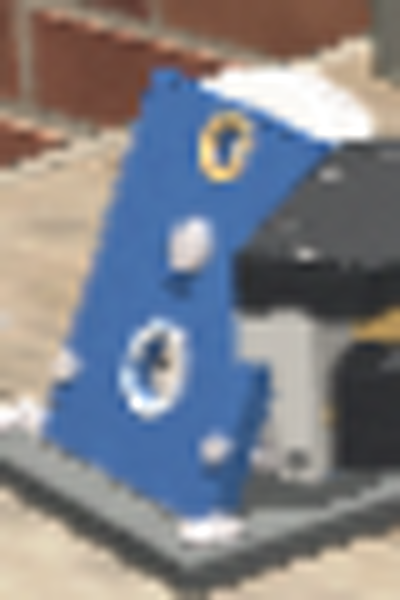

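View pics/topz.png

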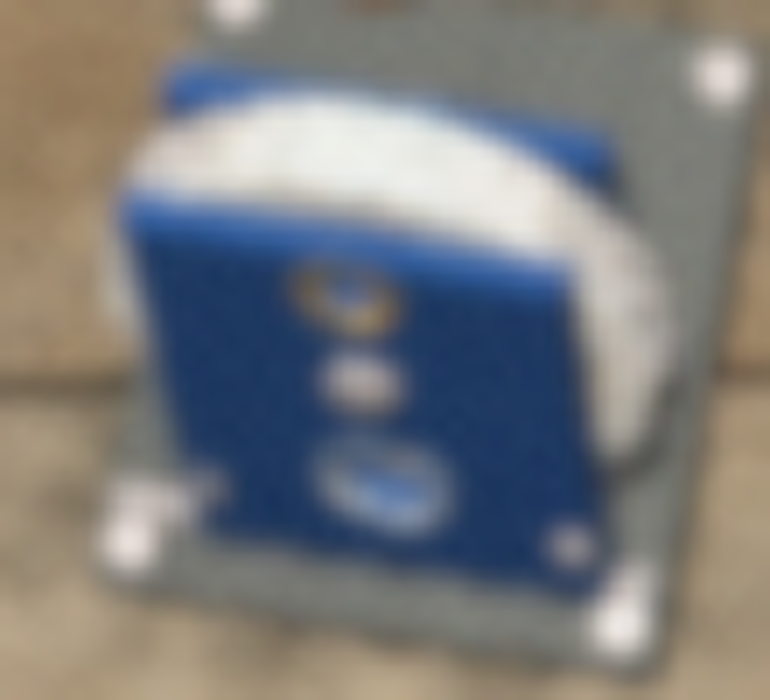

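```bash
cat > c2.py <<'E'
from h import *
from scipy.optimize import least_squares
C={n:cam(n) for n in ["top","scene"]}
p,K,Rm,t=C["top"]
pt=lambda q:((q[0]+.5)/14-.5+162,(q[1]+.5)/14-.5+158)
ps=lambda q:((q[0]+.5)/10-.5+212,(q[1]+.5)/10-.5+162)
B=[onz(K,Rm,t,pt(q),.018)[:2] for q in [(130,540),(618,615),(722,75),(237,5)]]
print(np.round(B,4)); 
for i,j in [(1,0),(2,3),(0,3),(1,2)]:
    d=B[j]-B[i]; print(np.linalg.norm(d),np.degrees(np.arctan2(d[1],d[0])))
print("base ctr",np.mean(B,0))
obs={"top":{"hole":(345,300),"win":(382,487),"TL":(130,222),"TR":(572,285)},
"scene":{"hole":(227,147),"win":(155,367),"TL":(160,72)}}
loc={"hole":(0,0,0),"win":(0,0,-.08),"TL":(0,.052,.015),"TR":(0,-.052,.015)}
def mk(yaw): return R.from_euler("ZY",[yaw,np.radians(25)]).as_matrix()
def f(v):
    r=[]
    for n in obs:
        p,K,Rm,t=C[n]; 
        for k,px in obs[n].items():
            q=proj(K,Rm,t,v[:3]+mk(v[3])@np.array(loc[k]))
            w=1 if k in("hole","win") else .5
            r+=list(w*(q-np.array((pt if n=="top" else ps)(px))))
    return np.array(r)
s=least_squares(f,[.66,.06,.15,-.15],x_scale=.1)
v=s.x; print("hole",v[:3],"yaw deg",np.degrees(v[3])); print(np.round(s.fun.reshape(-1,2),1))
for k in ["hole","win"]:
    print(k,tri([ray(*C["top"][1:],pt(obs["top"][k])),ray(*C["scene"][1:],ps(obs["scene"][k]))]))
np.save("hole.npy",v)
M=mk(v[3])
print("wheel_top",v[:3]+M@[.023,0,.030],"axle",v[:3]+M@[.023,0,-.036])
E
python3 c2.py
```

```text
[[ 0.5839  0.1229]
 [ 0.5635  0.0017]
 [ 0.6995 -0.0238]
 [ 0.7189  0.0979]]
0.12288687310484646 80.44378377325644
0.12317286771950957 80.91144205355455
0.137319486083806 -10.510138010726573
0.13832964137841275 -10.619948139663796
base ctr [0.64144443 0.04967806]
hole [0.62418806 0.04672711 0.12549446] yaw deg -10.818609562991766
[[-0.   0.1]
 [ 0.   0.1]
 [-0.6  0.1]
 [-0.4  0.6]
 [ 0.4 -0.1]
 [ 0.5  0.3]
 [-0.  -0.3]]
hole (array([0.62399404, 0.04720876, 0.12510794]), [np.float64(0.0007470774354303338), np.float64(0.0007470774354305237)])
win (array([0.59051825, 0.05348839, 0.05399893]), [np.float64(0.0008979512136141551), np.float64(0.0008979512136141634)])
wheel_top [0.65711585 0.04043471 0.14296348] axle [0.6297188  0.0456702  0.08314716]
```

```bash
cat > plan.py <<'E'
from h import *
v=np.load("hole.npy"); HOLE=np.array([.624,.047,.125]); YAW=np.radians(-10.4)
M=R.from_euler("ZY",[YAW,np.radians(25)]).as_matrix()
AX=HOLE+M@[.023,0,-.036]
R0=np.stack([-M[:,0],-M[:,2],-M[:,1]],1)
def wheelpose(phi,rad):
    Q=R.from_rotvec(M[:,0]*phi).as_matrix()   # +phi about xh: z -> -y : to the right (turn cw)
    return AX+Q@M[:,2]*rad, Q@R0
def state():
    o=ctrl.get_obs(); e=o["eef_rot"]; return o,np.array(o["ee_pos"]),R.from_euler("xyz",e).as_matrix()
def delta(p0,R0_,p1,R1,n):
    w=R.from_matrix(R1@R0_.T).as_rotvec()
    print("travel units",np.round((p1-p0)/.05,3),"twist units",np.round(w/(np.pi/2),4),"deg",np.degrees(np.linalg.norm(w)).round(1),
      "| per row n=%d"%n,np.round((p1-p0)/.05/n,3),np.round(w/(np.pi/2)/n,4))
E
python3 - <<'E'
from plan import *
o,p,r=state()
P,Q=wheelpose(-.5,.074+.06)
print(P); delta(p,r,P,Q,12)
E
```

```text
[0.69001719 0.10019965 0.18923093]
travel units [ 9.057 11.929 -0.484] twist units [-0.3499  0.2307 -0.3156] deg 47.2 | per row n=12 [ 0.755  0.994 -0.04 ] [-0.0292  0.0192 -0.0263]
```

Emit:
play_rows --twist '[[-0.018,0.012,-0.016],[-0.018,0.012,-0.016],[-0.018,0.012,-0.016],[-0.018,0.012,-0.016],[-0.018,0.012,-0.016],[-0.018,0.012,-0.016],[-0.018,0.012,-0.016],[-0.018,0.012,-0.016],[-0.018,0.012,-0.016],[-0.018,0.012,-0.016],[-0.018,0.012,-0.016],[-0.018,0.012,-0.016]]' --travel '[[0.2,0.5,0.1],[0.4,0.6,0.1],[0.45,0.6,0.1],[0.45,0.6,0.1],[0.45,0.6,0.1],[0.45,0.6,0.1],[0.45,0.6,0.1],[0.45,0.6,0.1],[0.45,0.6,0],[0.45,0.6,0],[0.45,0.6,0],[0.45,0.6,0]]' --grip '[1,1,1,1,1,1,1,1,1,1,1,1]' --force 20

```text
time_s: 3.75
ee_pos: [0.4929, -0.1398, 0.2536]
eef_rot: [-1.302, -0.31, -3.045]
force: [0.1, -0.1, -0.2]
grip_width: 0.0021
```

```bash
python3 - <<'E'
from plan import *
o,p,r=state()
P,Q=wheelpose(-.5,.074+.06)
print(p,o["qpos"].round(2),o["grip_width"]); delta(p,r,P,Q,8)
E
```

```text
[ 0.4928997  -0.13975775  0.2536222 ] [-0.18  0.32  1.45 -0.34  1.6   1.29] 0.002122299144407001
travel units [ 3.942  4.799 -1.288] twist units [-0.1338  0.0859 -0.1225] deg 18.1 | per row n=8 [ 0.493  0.6   -0.161] [-0.0167  0.0107 -0.0153]
```

Emit:
play_rows --twist '[[-0.0167,0.0107,-0.0153],[-0.0167,0.0107,-0.0153],[-0.0167,0.0107,-0.0153],[-0.0167,0.0107,-0.0153],[-0.0167,0.0107,-0.0153],[-0.0167,0.0107,-0.0153],[-0.0167,0.0107,-0.0153],[-0.0167,0.0107,-0.0153],[0,0,0],[0,0,0]]' --travel '[[0.5,0.6,0],[0.5,0.6,0],[0.5,0.6,0],[0.5,0.6,0],[0.5,0.6,0],[0.5,0.6,0],[0.5,0.6,-0.3],[0.3,0.4,-0.5],[0.1,0.2,-0.5],[0,0,0]]' --grip '[1,1,1,1,1,1,1,1,1,1]'

```text
time_s: 4.75
ee_pos: [0.6854, 0.0983, 0.1837]
eef_rot: [-1.072, -0.443, 2.965]
force: [0.2, -1.0, -0.4]
grip_width: 0.0004
```

```bash
python3 - <<'E'
from plan import *
o,p,r=state()
P,Q=wheelpose(-.5,.074+.06)
print(p,o["qpos"].round(2),o["grip_width"]); delta(p,r,P,Q,8)
P,Q=wheelpose(-.5,.074+.006); delta(p,r,P,Q,6)
E
python3 win.py 1 3
```

```text
[0.68536475 0.09833811 0.18371765] [ 0.2   1.11  0.4  -0.38  2.18  1.71] 0.00038731057144198117
travel units [0.093 0.037 0.11 ] twist units [-0.0013 -0.004  -0.0027] deg 0.4 | per row n=8 [0.012 0.005 0.014] [-0.0002 -0.0005 -0.0003]
travel units [-0.394 -0.4   -0.749] twist units [-0.0013 -0.004  -0.0027] deg 0.4 | per row n=6 [-0.066 -0.067 -0.125] [-0.0002 -0.0007 -0.0004]
```

View pics/win1.png

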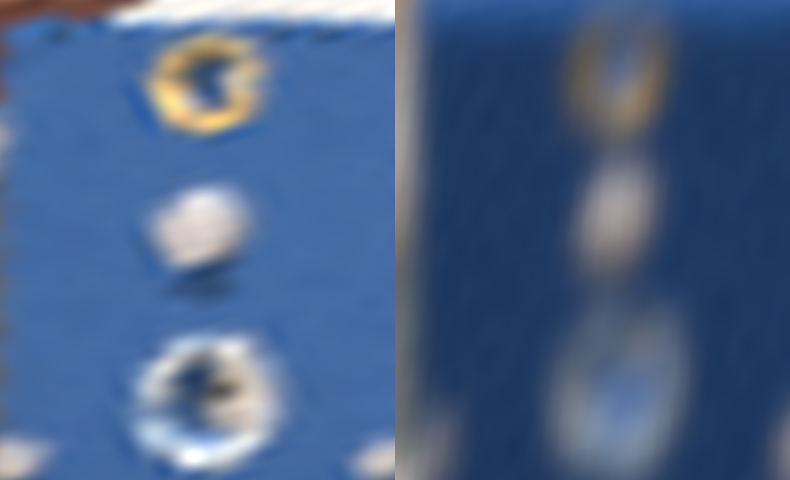

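Emit:
play_rows --twist '[[0,0,0],[0,0,0],[0,0,0],[0,0,0],[0,0,0],[0,0,0],[0,0,0],[0,0,0],[0,0,0],[0,0,0]]' --travel '[[-0.1,-0.1,-0.19],[-0.1,-0.1,-0.19],[-0.1,-0.1,-0.19],[-0.09,-0.1,-0.18],[0,0,0],[-0.018,-0.016,-0.032],[-0.018,-0.016,-0.032],[-0.018,-0.016,-0.032],[0,0,0],[0,0,0]]' --grip '[1,1,1,1,1,1,1,1,1,1]'

```text
time_s: 6.05
ee_pos: [0.6638, 0.0747, 0.1472]
eef_rot: [-1.075, -0.435, 2.964]
force: [-0.5, -0.8, -0.5]
grip_width: 0.0004
```

```bash
cat > chk.py <<'E'
from plan import *
o,p,r=state()
d=M.T@(p-AX); print("t",o["time_s"],"head frame rel axle mm",(d*1000).round(1),"rad",np.hypot(d[1],d[2])*1000,"phi",np.arctan2(-d[1],d[2]),"tool phi",np.arctan2(*(M.T@(-r[:,1]))[[1,2]])*-1)
f=M.T@np.array(o["force"]); ph=np.arctan2(-d[1],d[2]); print("F head",f.round(2),"radial",-f[1]*np.sin(ph)+f[2]*np.cos(ph),"tang(right)",-f[1]*np.cos(ph)-f[2]*np.sin(ph))
E
python3 chk.py
```

```text
t 6.05 head frame rel axle mm [-1.4 34.4 70.5] rad 78.47220713518605 phi -0.4542334718249647 tool phi -0.49769027220261536
F head [-0.12 -0.9  -0.56] radial -0.9004595231312424 tang(right) 0.5588227595615683
```

Emit:
play_rows --twist '[[0,0,0],[0,0,0],[0,0,0],[0,0,0],[0,0,0],[0,0,0]]' --travel '[[-0.009,-0.004,-0.017],[-0.009,-0.004,-0.017],[-0.009,-0.004,-0.017],[-0.009,-0.004,-0.017],[-0.009,-0.004,-0.017],[0,0,0]]' --grip '[1,1,1,1,1,1]'

```text
time_s: 6.65
ee_pos: [0.6619, 0.0738, 0.1436]
eef_rot: [-1.075, -0.433, 2.965]
force: [4.5, 1.8, 5.5]
grip_width: 0.0007
```

```bash
python3 chk.py
```

```text
t 6.65 head frame rel axle mm [-1.5 33.2 66.6] rad 74.39870707558303 phi -0.4624049519076064 tool phi -0.49729170717727716
F head [1.33 2.58 6.74] radial 7.186074608197048 tang(right) 0.6940519899270621
```

```bash
cat > arc.py <<'E'
from plan import *
import sys
ph,dphi,n,rad=map(float,sys.argv[1:5])
w=R.from_rotvec(M[:,0]*dphi).as_rotvec()/(np.pi/2); print("twist",w.round(4))
for i in range(int(n)):
    a=wheelpose(ph+i*dphi,rad)[0]; b=wheelpose(ph+(i+1)*dphi,rad)[0]; print(((b-a)/.05).round(3).tolist(),end=", ")
print()
E
python3 arc.py -.462 .095 10 .0735
```

```text
twist [ 0.0539 -0.0099 -0.0256]
[0.0, -0.13, 0.051], [-0.006, -0.134, 0.04], [-0.012, -0.136, 0.028], [-0.017, -0.138, 0.016], [-0.023, -0.138, 0.004], [-0.029, -0.136, -0.008], [-0.034, -0.134, -0.02], [-0.039, -0.13, -0.031], [-0.043, -0.126, -0.043], [-0.048, -0.12, -0.054],
```

Emit:
play_rows --twist '[[0.054,-0.01,-0.0255],[0.054,-0.01,-0.0255],[0.054,-0.01,-0.0255],[0.054,-0.01,-0.0255],[0.054,-0.01,-0.0255],[0,0,0]]' --travel '[[0,-0.13,0.051],[-0.006,-0.134,0.04],[-0.012,-0.136,0.028],[-0.017,-0.138,0.016],[-0.023,-0.138,0.004],[0,0,0]]' --grip '[1,1,1,1,1,1]'

```text
time_s: 7.25
ee_pos: [0.6586, 0.037, 0.1504]
eef_rot: [-1.552, -0.432, 2.96]
force: [0.9, -0.5, 0.2]
grip_width: 0.0005
```

```bash
python3 chk.py; python3 win.py 2 2
```

```text
t 7.25 head frame rel axle mm [-1.2 -3.6 74.2] rad 74.28433639963959 phi 0.047978321218562874 tool phi -0.018584595618530892
F head [ 0.82 -0.33  0.61] radial 0.6291677839313512 tang(right) 0.29927906197481996
```

View pics/win2.png

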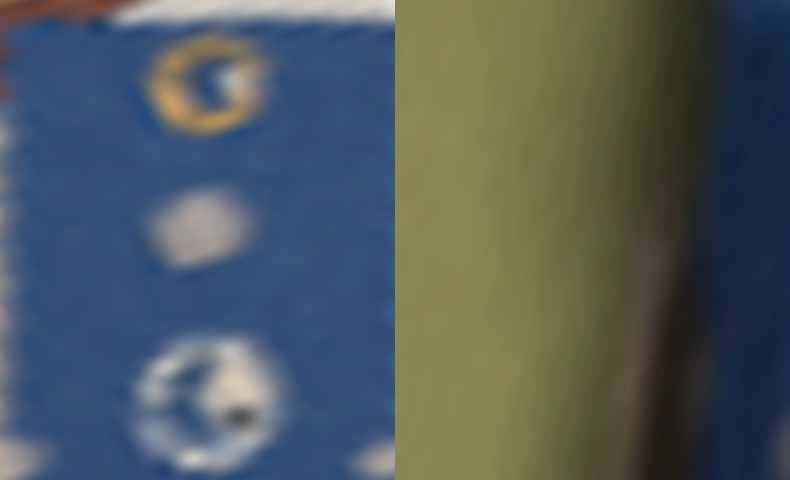

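Emit:
play_rows --twist '[[0,0,0],[0,0,0]]' --travel '[[-0.008,0.002,-0.018],[0,0,0]]' --grip '[1,1]'

```text
time_s: 7.65
ee_pos: [0.6591, 0.041, 0.1502]
eef_rot: [-1.549, -0.429, 2.965]
force: [8.4, -2.3, 10.1]
grip_width: 0.0003
```

```bash
python3 chk.py
```

```text
t 7.65 head frame rel axle mm [-1.4  0.5 73.9] rad 73.91288868473109 phi -0.006532805254756345 tool phi -0.024177192490741732
F head [ 3.58 -0.71 12.86] radial 12.852971585242761 tang(right) 0.7924166391591996
```

```bash
cat > w2.py <<'E'
from h import *
import sys
from plan import M,HOLE
acc=0;N=int(sys.argv[2])
for i in range(N):
    p,K,Rm,t=cam("scene"); acc=acc+p["img"].astype(float)
a=(acc/N).astype(np.uint8); np.save(f"a_{sys.argv[1]}.npy",a)
outs=[]
for dx,u0,v0 in [(0,0,-80),(.012,0,-80),(.012,0,0)]:
    g=8;hw=20
    src=np.array([proj(K,Rm,t,HOLE+M@[dx,-(u0+u)/1000,(v0+w)/1000]) for u,w in [(-hw,hw),(hw,hw),(hw,-hw),(-hw,-hw)]],np.float32)
    S=2*hw*g*0.8
    P=cv2.getPerspectiveTransform(src,np.array([[0,0],[S,0],[S,S],[0,S]],np.float32))
    outs.append(cv2.warpPerspective(a,P,(int(S),int(S)),flags=cv2.INTER_LINEAR))
save(np.hstack(outs),f"pics/w2_{sys.argv[1]}.png")
E
python3 w2.py a 3
```

```text
(no output)
```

View pics/w2_a.png

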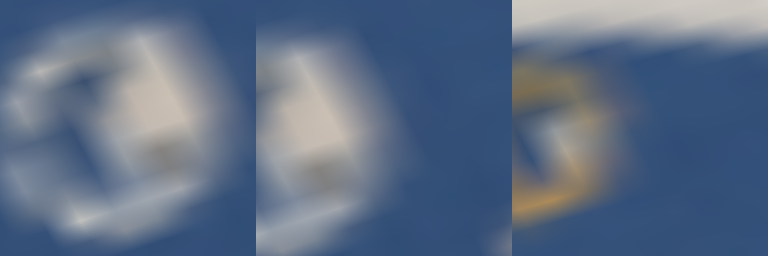

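```bash
python3 - <<'E'
from h import *
from plan import M,HOLE
a=np.load("sceneavg.npy");b=np.load("a_a.npy")
c=(219,190,237,208)
A=[cv2.resize(x[c[1]:c[3],c[0]:c[2]],None,fx=20,fy=20,interpolation=cv2.INTER_NEAREST) for x in (a,b)]
save(np.hstack(A),"pics/cmp.png")
p,K,Rm,t=cam("scene")
for n,X in [("win",(0,0,-.08)),("wheelctr",(.012,0,-.08)),("wheel -u10",(.012,.01,-.08)),("wheel v+10",(.012,0,-.07)),("hole",(0,0,0))]:
    print(n,proj(K,Rm,t,HOLE+M@X))
E
```

```text
win [227.47193213 198.65750154]
wheelctr [230.23643005 199.18551681]
wheel -u10 [228.61052066 198.316221  ]
wheel v+10 [231.10913045 196.4239906 ]
hole [234.51937217 176.28693064]
```

View pics/cmp.png

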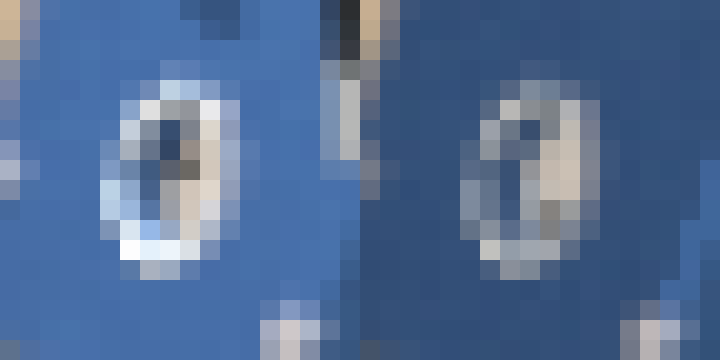

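Emit:
play_rows --twist '[[0.054,-0.01,-0.0255],[0.054,-0.01,-0.0255],[0.054,-0.01,-0.0255],[0.054,-0.01,-0.0255],[0.054,-0.01,-0.0255],[0,0,0],[0,0,0]]' --travel '[[-0.028,-0.136,-0.006],[-0.034,-0.134,-0.02],[-0.039,-0.13,-0.031],[-0.043,-0.126,-0.043],[-0.048,-0.12,-0.054],[0,0,0],[0,0,0]]' --grip '[1,1,1,1,1,1,1]'

```text
time_s: 8.55
ee_pos: [0.6492, 0.0072, 0.142]
eef_rot: [-2.023, -0.429, 2.962]
force: [5.7, -7.8, 10.7]
grip_width: 0.0003
```

```bash
python3 chk.py; python3 w2.py b 1; python3 - <<'E'
from h import *
L=[np.load(f) for f in ("sceneavg.npy","a_a.npy","a_b.npy")]
A=[]
for c in [(219,190,237,208),(226,168,244,186)]:
    A.append(np.hstack([cv2.resize(x[c[1]:c[3],c[0]:c[2]],None,fx=14,fy=14,interpolation=cv2.INTER_NEAREST) for x in L]))
save(np.vstack(A),"pics/cmp2.png")
E
```

```text
t 8.55 head frame rel axle mm [ -1.2 -34.6  64.9] rad 73.5458496982077 phi 0.4901421955743329 tool phi 0.4518232555020915
F head [ 1.8  -6.65 12.69] radial 14.326772182356192 tang(right) -0.11045163498597166
```

View pics/cmp2.png

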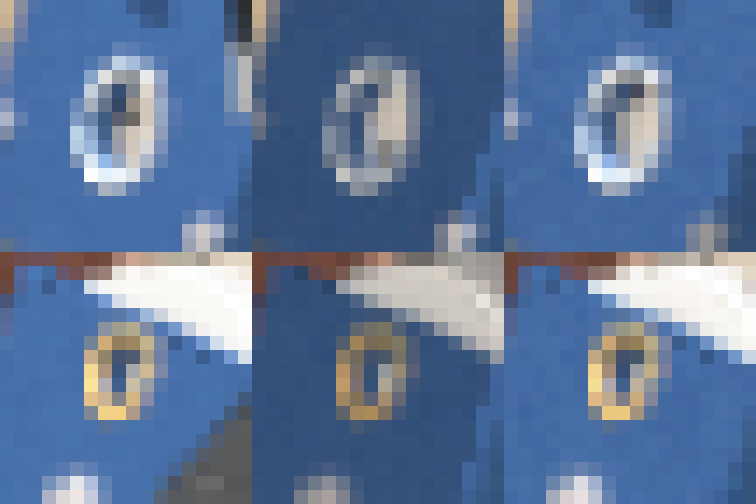

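```bash
python3 - <<'E'
from plan import *
o,p,r=state()
P1,Q1=wheelpose(.49,.090); P2,Q2=wheelpose(0,.092); P3,Q3=wheelpose(-.5,.088); P4,Q4=wheelpose(-.5,.074)
delta(p,r,P1,r,1); delta(P1,r,P2,Q2,4); delta(P2,Q2,P3,Q3,4); delta(P3,Q3,P4,Q4,4)
E
```

```text
travel units [ 0.112 -0.185  0.249] twist units [0. 0. 0.] deg 0.0 | per row n=1 [ 0.112 -0.185  0.249] [0. 0. 0.]
travel units [0.258 0.814 0.228] twist units [-0.2564  0.0517  0.1193] deg 25.9 | per row n=4 [0.064 0.203 0.057] [-0.0641  0.0129  0.0298]
travel units [ 0.03   0.852 -0.268] twist units [-0.2837  0.0521  0.1345] deg 28.6 | per row n=4 [ 0.007  0.213 -0.067] [-0.0709  0.013   0.0336]
travel units [-0.126 -0.113 -0.223] twist units [0. 0. 0.] deg 0.0 | per row n=4 [-0.032 -0.028 -0.056] [0. 0. 0.]
```

Emit:
play_rows --twist '[[0,0,0],[-0.0641,0.0129,0.0298],[-0.0641,0.0129,0.0298],[-0.0641,0.0129,0.0298],[-0.0641,0.0129,0.0298],[-0.0709,0.013,0.0336],[-0.0709,0.013,0.0336],[-0.0709,0.013,0.0336],[-0.0709,0.013,0.0336],[0,0,0],[0,0,0],[0,0,0]]' --travel '[[0.112,-0.185,0.249],[0.064,0.203,0.057],[0.064,0.203,0.057],[0.064,0.203,0.057],[0.064,0.203,0.057],[0.007,0.213,-0.067],[0.007,0.213,-0.067],[0.007,0.213,-0.067],[0.007,0.213,-0.067],[-0.05,-0.045,-0.09],[-0.05,-0.045,-0.09],[0,0,0]]' --grip '[1,1,1,1,1,1,1,1,1,1,1,1]'

```text
time_s: 9.8
ee_pos: [0.6631, 0.0767, 0.1425]
eef_rot: [-1.073, -0.438, 2.957]
force: [0.2, -0.1, -0.4]
grip_width: 0.0005
```

```bash
python3 chk.py
```

```text
t 9.8 head frame rel axle mm [-0.3 36.2 65.8] rad 75.14171497996429 phi -0.5031241196258395 tool phi -0.4969209492349666
F head [ 0.4  -0.08 -0.25] radial -0.2614999532224361 tang(right) -0.05207457488846576
```

Emit:
play_rows --twist '[[0,0,0],[0,0,0]]' --travel '[[-0.02,-0.018,-0.036],[0,0,0]]' --grip '[1,1]'

```text
time_s: 10.0
ee_pos: [0.6629, 0.0754, 0.1423]
eef_rot: [-1.074, -0.435, 2.957]
force: [3.6, 2.8, 5.7]
grip_width: 0.0002
```

```bash
python3 chk.py;python3 arc.py -.5 .098 10 .0735
```

```text
t 10.0 head frame rel axle mm [-0.3 35.  65.7] rad 74.38742777521372 phi -0.48912986858702556 tool phi -0.49586992793725715
F head [0.36 3.37 6.47] radial 7.2947813525891645 tang(right) 0.06806913756869548
twist [ 0.0556 -0.0102 -0.0264]
[0.003, -0.132, 0.057], [-0.004, -0.137, 0.045], [-0.01, -0.14, 0.033], [-0.016, -0.142, 0.02], [-0.022, -0.142, 0.008], [-0.028, -0.141, -0.005], [-0.034, -0.139, -0.018], [-0.039, -0.135, -0.03], [-0.044, -0.13, -0.043], [-0.049, -0.124, -0.055],
```

Emit:
play_rows --twist '[[0.0556,-0.0102,-0.0264],[0.0556,-0.0102,-0.0264],[0.0556,-0.0102,-0.0264],[0.0556,-0.0102,-0.0264],[0.0556,-0.0102,-0.0264],[0.0556,-0.0102,-0.0264],[0.0556,-0.0102,-0.0264],[0.0556,-0.0102,-0.0264],[0.0556,-0.0102,-0.0264],[0.0556,-0.0102,-0.0264],[0,0,0],[0,0,0]]' --travel '[[0.003,-0.132,0.054],[-0.005,-0.137,0.042],[-0.011,-0.14,0.03],[-0.017,-0.142,0.017],[-0.023,-0.142,0.006],[-0.028,-0.141,-0.005],[-0.034,-0.139,-0.018],[-0.039,-0.135,-0.03],[-0.044,-0.13,-0.043],[-0.049,-0.124,-0.055],[0,0,0],[0,0,0]]' --grip '[1,1,1,1,1,1,1,1,1,1,1,1]'

```text
time_s: 11.2
ee_pos: [0.6504, 0.0067, 0.1414]
eef_rot: [-2.051, -0.438, 2.957]
force: [3.2, -4.1, 4.3]
grip_width: 0.0002
```

```bash
python3 chk.py; python3 w2.py c 1; cat > cmp.py <<'E'
from h import *
import sys
L=[np.load(f) for f in sys.argv[2:]]
A=[]
for c in [(219,190,237,208),(226,168,244,186)]:
    A.append(np.hstack([cv2.resize(x[c[1]:c[3],c[0]:c[2]],None,fx=10,fy=10,interpolation=cv2.INTER_NEAREST) for x in L]))
save(np.vstack(A),sys.argv[1])
E
python3 cmp.py pics/cmp3.png sceneavg.npy a_a.npy a_b.npy a_c.npy
```

```text
t 11.2 head frame rel axle mm [  0.2 -34.9  64.9] rad 73.68244181476064 phi 0.49350671756059505 tool phi 0.4815255490131564
F head [ 1.71 -3.49  5.59] radial 6.581157961665603 tang(right) 0.42659255249751915
```

View pics/cmp3.png

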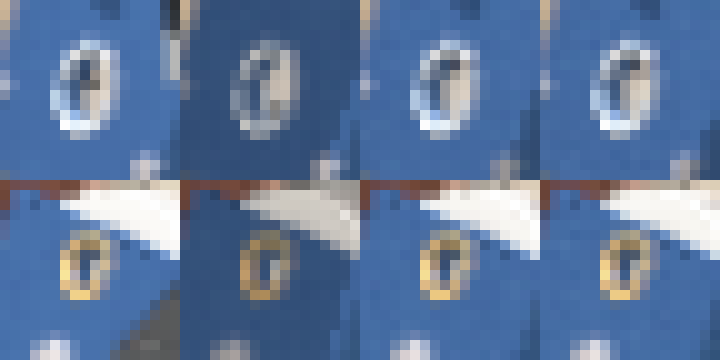

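Emit:
play_rows --twist '[[0,0,0],[-0.0641,0.0129,0.0298],[-0.0641,0.0129,0.0298],[-0.0641,0.0129,0.0298],[-0.0641,0.0129,0.0298],[-0.0729,0.013,0.0346],[-0.0729,0.013,0.0346],[-0.0729,0.013,0.0346],[-0.0729,0.013,0.0346],[0,0,0],[0,0,0],[0,0,0]]' --travel '[[0.112,-0.185,0.249],[0.064,0.203,0.057],[0.064,0.203,0.057],[0.064,0.203,0.057],[0.064,0.203,0.057],[0.007,0.213,-0.067],[0.007,0.213,-0.067],[0.007,0.213,-0.067],[0.007,0.213,-0.067],[-0.05,-0.045,-0.09],[-0.05,-0.045,-0.09],[0,0,0]]' --grip '[1,1,1,1,1,1,1,1,1,1,1,1]'

```text
time_s: 12.45
ee_pos: [0.6646, 0.0769, 0.1422]
eef_rot: [-1.084, -0.438, 2.949]
force: [-0.0, -0.8, 1.1]
grip_width: 0.0007
```

```bash
python3 chk.py; python3 w2.py d 1
```

```text
t 12.45 head frame rel axle mm [ 1.1 36.8 66.2] rad 75.71716960947535 phi -0.5072444641848687 tool phi -0.4817799872924843
F head [-0.35 -0.83  1.04] radial 0.5046978790252046 tang(right) 1.234270380259661
```

Emit:
play_rows --twist '[[0,0,0],[0,0,0],[0.0556,-0.0102,-0.0264],[0.0556,-0.0102,-0.0264],[0.0556,-0.0102,-0.0264],[0.0556,-0.0102,-0.0264],[0,0,0],[0,0,0]]' --travel '[[-0.026,-0.024,-0.048],[0,0,0],[0.003,-0.132,0.054],[-0.005,-0.137,0.042],[-0.011,-0.14,0.03],[-0.017,-0.142,0.017],[0,0,0],[0,0,0]]' --grip '[1,1,1,1,1,1,1,1]'

```text
time_s: 13.3
ee_pos: [0.663, 0.0473, 0.1488]
eef_rot: [-1.475, -0.437, 2.949]
force: [7.9, -0.8, 8.4]
grip_width: 0.0007
```

```bash
python3 chk.py; python3 w2.py e 1;python3 cmp.py pics/cmp4.png a_b.npy a_c.npy a_d.npy a_e.npy
```

```text
t 13.3 head frame rel axle mm [ 1.6  7.4 73.7] rad 74.08930487176184 phi -0.09943611649620483 tool phi -0.09095609185079859
F head [ 3.6   0.65 10.96] radial 10.967123642241468 tang(right) 0.44030395303895664
```

View pics/cmp4.png

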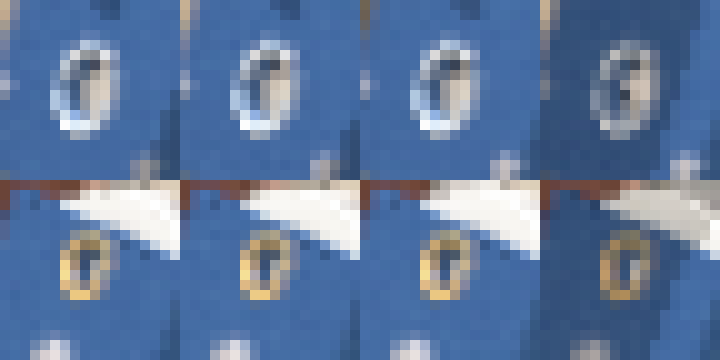

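Emit:
play_rows --twist '[[0.0556,-0.0102,-0.0264],[0.0556,-0.0102,-0.0264],[0,0,0],[0,0,0]]' --travel '[[-0.022,-0.142,0.01],[-0.028,-0.141,-0.003],[0,0,0],[0,0,0]]' --grip '[1,1,1,1]'

```text
time_s: 13.75
ee_pos: [0.6604, 0.0334, 0.1487]
eef_rot: [-1.671, -0.439, 2.95]
force: [7.1, -2.8, 7.6]
grip_width: 0.0001
```

```bash
python3 chk.py; python3 w2.py f 1
```

```text
t 13.75 head frame rel axle mm [ 1.7 -6.8 73.6] rad 73.95939954363855 phi 0.09272690320745397 tool phi 0.10445190557028176
F head [ 3.6  -1.48 10.11] radial 10.202666997754477 tang(right) 0.5388969296103701
```

Emit:
play_rows --twist '[[0.0556,-0.0102,-0.0264],[0.0556,-0.0102,-0.0264],[0,0,0],[0,0,0]]' --travel '[[-0.034,-0.139,-0.016],[-0.039,-0.135,-0.029],[0,0,0],[0,0,0]]' --grip '[1,1,1,1]'

```text
time_s: 14.2
ee_pos: [0.6565, 0.0196, 0.146]
eef_rot: [-1.867, -0.441, 2.951]
force: [6.5, -4.7, 6.5]
grip_width: 0.0004
```

```bash
python3 chk.py; python3 w2.py g 1;python3 cmp.py pics/cmp5.png  a_d.npy a_e.npy a_f.npy a_g.npy
```

```text
t 14.2 head frame rel axle mm [  1.6 -21.1  70.7] rad 73.77104316486192 phi 0.29028173455905326 tool phi 0.3000615673127049
F head [ 3.84 -3.42  8.95] radial 9.552409628047576 tang(right) 0.7132814125990814
```

View pics/cmp5.png

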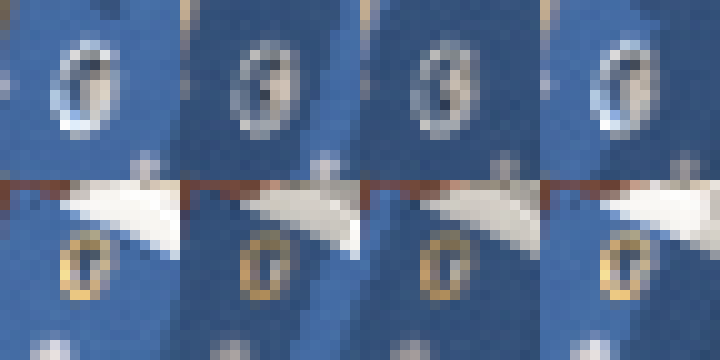

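Emit:
play_rows --twist '[[0.0556,-0.0102,-0.0264],[0.0556,-0.0102,-0.0264],[0,0,0]]' --travel '[[-0.044,-0.13,-0.043],[-0.049,-0.124,-0.055],[0,0,0]]' --grip '[1,1,1]'

```text
time_s: 14.55
ee_pos: [0.6512, 0.0055, 0.1403]
eef_rot: [-2.067, -0.445, 2.951]
force: [3.2, -5.2, 5.1]
grip_width: 0.0005
```

```bash
python3 chk.py; python3 w2.py h 1; python3 - <<'E'
from h import *
p,*_=cam("scene"); save(p["img"],"pics/s3.png",(180,100,320,240),5)
p,*_=cam("top"); save(p["img"],"pics/t3.png",(140,130,260,230),5)
E
```

```text
t 14.55 head frame rel axle mm [  1.5 -35.9  64.3] rad 73.6514843940134 phi 0.5095723399632963 tool phi 0.49986094978798984
F head [ 1.53 -4.52  6.32] radial 7.723983887276303 tang(right) 0.8609481294312449
```

View pics/s3.png

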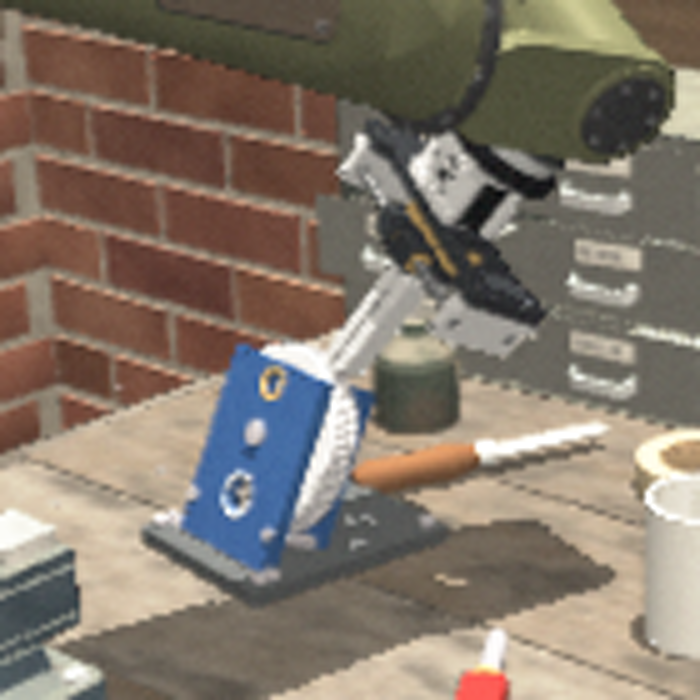

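View pics/t3.png

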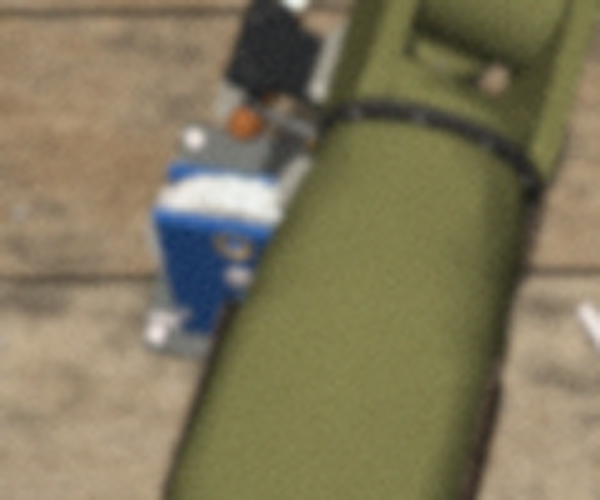

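```bash
python3 - <<'E'
from h import *
names="b c d e f g h".split()
L=[np.load(f"a_{n}.npy") for n in names]
rows=[]
for c,s in [((222,192,234,206),9),((236,176,256,210),5)]:
    A=[]
    for x in L:
        y=x[c[1]:c[3],c[0]:c[2]].astype(float); y=np.clip(y*(200/np.percentile(y,95)),0,255).astype(np.uint8)
        A.append(cv2.resize(y,(110,int(110*(c[3]-c[1])/(c[2]-c[0]))),interpolation=cv2.INTER_NEAREST))
    rows.append(np.hstack(A))
save(np.vstack(rows),"pics/cmp6.png")
E
```

```text
(no output)
```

View pics/cmp6.png

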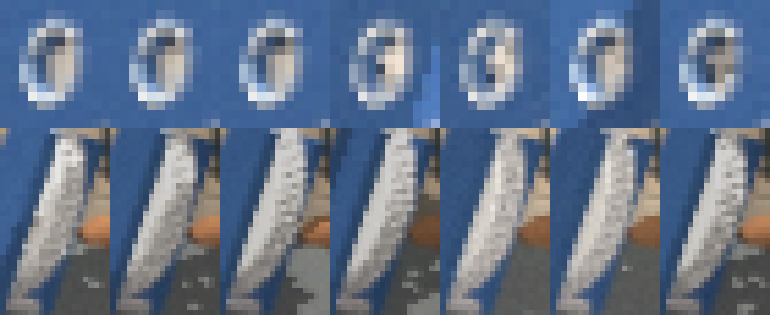

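```bash
python3 - <<'E'
from plan import *
o,p,r=state()
P1,Q1=wheelpose(.5,.090); P2,Q2=wheelpose(.1,.091); P3,Q3=wheelpose(-.3,.086); P4,Q4=wheelpose(-.3,.074)
# correct x offset so tip is mid-wheel
delta(p,r,P1,r,1); delta(P1,r,P2,Q2,3); delta(P2,Q2,P3,Q3,4); delta(P3,Q3,P4,Q4,1)
E
python3 arc.py -.3 .098 8 .0735
```

```text
travel units [ 0.055 -0.192  0.263] twist units [0. 0. 0.] deg 0.0 | per row n=1 [ 0.055 -0.192  0.263] [0. 0. 0.]
travel units [0.219 0.652 0.21 ] twist units [-0.2232  0.0378  0.1105] deg 22.7 | per row n=3 [0.073 0.217 0.07 ] [-0.0744  0.0126  0.0368]
travel units [ 0.055  0.691 -0.152] twist units [-0.227   0.0417  0.1076] deg 22.9 | per row n=4 [ 0.014  0.173 -0.038] [-0.0567  0.0104  0.0269]
travel units [-0.108 -0.052 -0.208] twist units [0. 0. 0.] deg 0.0 | per row n=1 [-0.108 -0.052 -0.208] [0. 0. 0.]
twist [ 0.0556 -0.0102 -0.0264]
[-0.01, -0.14, 0.032], [-0.017, -0.142, 0.02], [-0.023, -0.142, 0.007], [-0.029, -0.141, -0.006], [-0.034, -0.139, -0.018], [-0.039, -0.135, -0.031], [-0.044, -0.13, -0.043], [-0.049, -0.124, -0.055],
```

Emit:
play_rows --twist '[[0,0,0],[-0.0744,0.0126,0.0368],[-0.0744,0.0126,0.0368],[-0.0744,0.0126,0.0368],[-0.0567,0.0104,0.0269],[-0.0567,0.0104,0.0269],[-0.0567,0.0104,0.0269],[-0.0567,0.0104,0.0269],[0,0,0],[0,0,0],[0,0,0]]' --travel '[[0.055,-0.192,0.263],[0.073,0.217,0.07],[0.073,0.217,0.07],[0.073,0.217,0.07],[0.014,0.173,-0.038],[0.014,0.173,-0.038],[0.014,0.173,-0.038],[0.014,0.173,-0.038],[-0.05,-0.025,-0.1],[-0.05,-0.02,-0.1],[0,0,0]]' --grip '[1,1,1,1,1,1,1,1,1,1,1]'

```text
time_s: 15.8
ee_pos: [0.6629, 0.0629, 0.1469]
eef_rot: [-1.273, -0.437, 2.959]
force: [-0.3, -0.7, 0.4]
grip_width: 0.0006
```

```bash
python3 chk.py; python3 w2.py i 1
```

```text
t 15.8 head frame rel axle mm [-0.2 22.7 70.8] rad 74.32926303012911 phi -0.3101901681138328 tool phi -0.296714207476191
F head [-0.27 -0.76  0.26] radial 0.02065621024814726 tang(right) 0.8025235749487453
```

Emit:
play_rows --twist '[[0,0,0],[0,0,0],[0.0556,-0.0102,-0.0264],[0.0556,-0.0102,-0.0264],[0.0556,-0.0102,-0.0264],[0,0,0]]' --travel '[[-0.018,-0.009,-0.035],[0,0,0],[-0.01,-0.14,0.032],[-0.017,-0.142,0.02],[-0.023,-0.142,0.007],[0,0,0]]' --grip '[1,1,1,1,1,1]'

```text
time_s: 16.45
ee_pos: [0.6601, 0.0387, 0.1496]
eef_rot: [-1.572, -0.435, 2.955]
force: [6.8, -2.2, 9.8]
grip_width: 0.0004
```

```bash
python3 chk.py; python3 w2.py j 1
```

```text
t 16.45 head frame rel axle mm [ 0.2 -1.6 73.9] rad 73.94265579160403 phi 0.02182221896491924 tool phi 0.003402144773518142
F head [ 2.25 -0.99 11.86] radial 11.880452102344787 tang(right) 0.7339968414992226
```

Emit:
play_rows --twist '[[0.0556,-0.0102,-0.0264],[0.0556,-0.0102,-0.0264],[0.0556,-0.0102,-0.0264],[0,0,0]]' --travel '[[-0.029,-0.141,-0.006],[-0.034,-0.139,-0.018],[-0.039,-0.135,-0.031],[0,0,0]]' --grip '[1,1,1,1]'

```text
time_s: 16.9
ee_pos: [0.6546, 0.0177, 0.1459]
eef_rot: [-1.865, -0.437, 2.955]
force: [4.4, -3.9, 6.6]
grip_width: 0.0004
```

```bash
python3 chk.py; python3 w2.py k 1; cat > cmp6.py <<'E'
from h import *
import sys
names=sys.argv[2]
L=[np.load(f"a_{n}.npy") for n in names]
rows=[]
for c,s in [((222,192,234,206),9),((229,170,241,184),9),((236,176,256,210),5)]:
    A=[]
    for x in L:
        y=x[c[1]:c[3],c[0]:c[2]].astype(float); y=np.clip(y*(200/np.percentile(y,95)),0,255).astype(np.uint8)
        A.append(cv2.resize(y,(130,int(130*(c[3]-c[1])/(c[2]-c[0]))),interpolation=cv2.INTER_NEAREST))
    rows.append(np.hstack(A))
save(np.vstack(rows),sys.argv[1])
E
python3 cmp6.py pics/cmp7.png ghijk
```

```text
t 16.9 head frame rel axle mm [  0.2 -23.3  69.9] rad 73.66089608978766 phi 0.32121314135576207 tool phi 0.29641215937901577
F head [ 1.79 -3.07  8.17] radial 8.719907647782124 tang(right) 0.33428032425541865
```

View pics/cmp7.png

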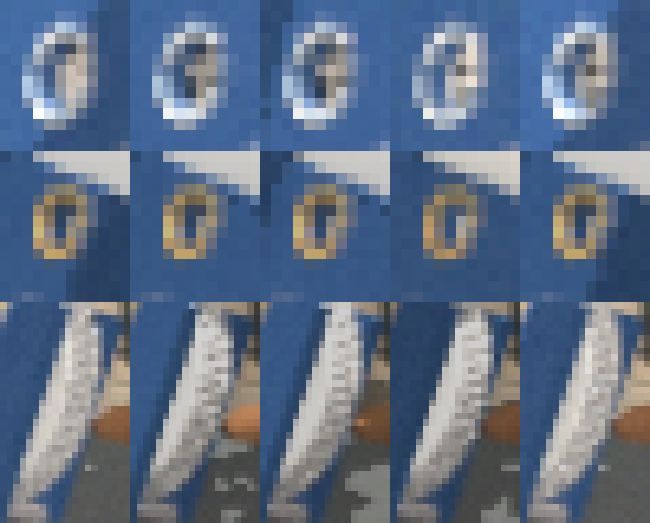

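```bash
cat >> plan.py <<'E'
RG=np.stack([-M[:,1],-M[:,2],M[:,0]],1)
def grippose(phi,rad,dx=0):
    Q=R.from_rotvec(M[:,0]*phi).as_matrix()
    return AX+Q@M[:,2]*rad+M[:,0]*dx, Q@RG
E
python3 - <<'E'
from plan import *
o,p,r=state(); print(o["qpos"].round(2))
P1,Q1=wheelpose(.32,.125); P2,Q2=grippose(-.3,.125);P3,Q3=grippose(-.3,.066)
delta(p,r,P1,r,1); delta(P1,r,P2,Q2,12); delta(P2,Q2,P3,Q3,4)
E
```

```text
[-0.15  0.85  0.92  0.31  1.79  1.67]
travel units [ 0.341 -0.4    0.884] twist units [0. 0. 0.] deg 0.0 | per row n=1 [ 0.341 -0.4    0.884] [0. 0. 0.]
travel units [0.282 1.499 0.014] twist units [ 0.1588 -0.0246  1.0444] deg 95.1 | per row n=12 [0.023 0.125 0.001] [ 0.0132 -0.0021  0.087 ]
travel units [-0.532 -0.257 -1.022] twist units [0. 0. 0.] deg 0.0 | per row n=4 [-0.133 -0.064 -0.255] [0. 0. 0.]
```

Emit:
play_rows --twist '[[0,0,0],[0,0,0],[0.0132,-0.0021,0.087],[0.0132,-0.0021,0.087],[0.0132,-0.0021,0.087],[0.0132,-0.0021,0.087],[0.0132,-0.0021,0.087],[0.0132,-0.0021,0.087],[0.0132,-0.0021,0.087],[0.0132,-0.0021,0.087],[0.0132,-0.0021,0.087],[0.0132,-0.0021,0.087]]' --travel '[[0.17,-0.2,0.44],[0.17,-0.2,0.44],[0.023,0.125,0.001],[0.023,0.125,0.001],[0.023,0.125,0.001],[0.023,0.125,0.001],[0.023,0.125,0.001],[0.023,0.125,0.001],[0.023,0.125,0.001],[0.023,0.125,0.001],[0.023,0.125,0.001],[0.023,0.125,0.001]]' --grip '[1,1,0.15,0.15,0.15,0.15,0.15,0.15,0.15,0.15,0.15,0.15]'

```text
time_s: 18.15
ee_pos: [0.6828, 0.0629, 0.1887]
eef_rot: [-2.023, -0.315, -1.888]
force: [-0.1, -0.2, -0.5]
grip_width: 0.0403
```

```bash
python3 - <<'E'
from plan import *
o,p,r=state(); print(o["time_s"],o["qpos"].round(2),o["grip_width"],o["force"])
P2,Q2=grippose(-.3,.095);P3,Q3=grippose(-.3,.066)
delta(p,r,P2,Q2,2); delta(P2,Q2,P3,Q3,1)
E
python3 w2.py l 1;python3 cmp6.py pics/cmp8.png jkl
```

```text
18.15 [ 0.07  1.06  0.45 -0.11  2.16  0.43] 0.04027995454618945 [-0.06856061 -0.16290224 -0.50186747]
travel units [-0.209  0.075 -0.476] twist units [ 0.028  -0.0038  0.1685] deg 15.4 | per row n=2 [-0.105  0.038 -0.238] [ 0.014  -0.0019  0.0842]
travel units [-0.261 -0.126 -0.502] twist units [0. 0. 0.] deg 0.0 | per row n=1 [-0.261 -0.126 -0.502] [0. 0. 0.]
```

View pics/cmp8.png

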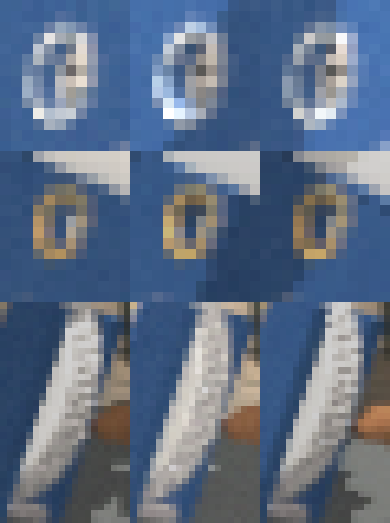

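Emit:
play_rows --twist '[[0.014,-0.002,0.0842],[0.014,-0.002,0.0842],[0,0,0],[0,0,0],[0,0,0],[0,0,0]]' --travel '[[-0.105,0.038,-0.238],[-0.105,0.038,-0.238],[0,0,0],[-0.08,-0.04,-0.15],[-0.08,-0.04,-0.15],[0,0,0]]' --grip '[0.15,0.15,0.15,0.15,0.15,0.15]'

```text
time_s: 18.8
ee_pos: [0.6641, 0.0623, 0.1501]
eef_rot: [-2.025, -0.272, -1.634]
force: [0.7, 0.2, -0.6]
grip_width: 0.0401
```

```bash
python3 chk.py;  python3 - <<'E'
from plan import *
o,p,r=state(); 
P2,Q2=grippose(-.3,.0665);delta(p,r,P2,Q2,2)
p,*_=cam("scene"); save(p["img"],"pics/s4.png",(200,100,320,220),5)
E
```

```text
t 18.8 head frame rel axle mm [-0.4 22.2 74.3] rad 77.52990942578334 phi -0.2910659340576919 tool phi -0.2961076921849797
F head [ 0.83  0.34 -0.28] radial -0.17278890473024758 tang(right) -0.406279278746609
travel units [-0.092 -0.036 -0.198] twist units [0.0006 0.0001 0.0071] deg 0.6 | per row n=2 [-0.046 -0.018 -0.099] [0.0003 0.     0.0035]
```

View pics/s4.png

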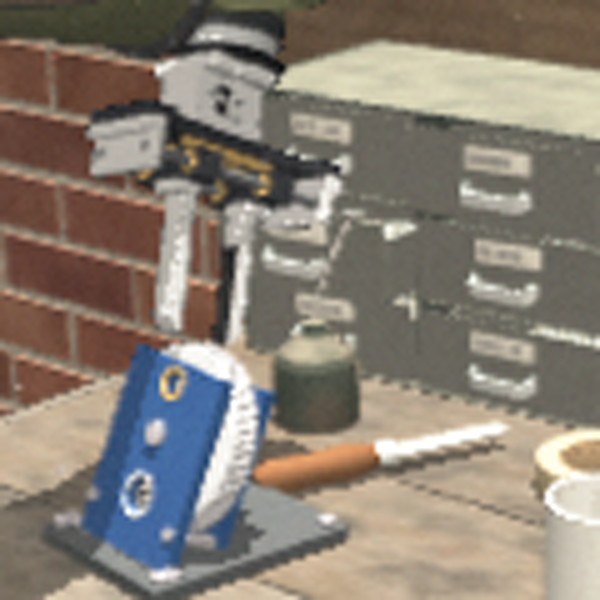

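Emit:
play_rows --twist '[[0,0,0.003],[0,0,0.003],[0,0,0],[0,0,0],[0,0,0],[0,0,0],[0,0,0]]' --travel '[[-0.046,-0.018,-0.099],[-0.046,-0.018,-0.099],[0,0,0],[0,0,0],[0,0,0],[0,0,0],[0,0,0]]' --grip '[0.15,0.15,0.15,0.9,0.9,0.9,0.9]' --force 15

```text
time_s: 19.55
ee_pos: [0.6599, 0.0617, 0.1407]
eef_rot: [-2.023, -0.271, -1.618]
force: [3.6, 0.5, 0.4]
grip_width: 0.0219
```

```bash
python3 chk.py;  python3 - <<'E'
from plan import *
o,p,r=state(); print(o["grip_width"])
E
python3 w2.py m 1; python3 arc.py -.3 .1 6 .0665
```

```text
t 19.55 head frame rel axle mm [ 0.  20.9 64. ] rad 67.33104956536917 phi -0.3159627939698959 tool phi -0.30146021920174
F head [2.92 1.16 1.8 ] radial 2.0741051804868342 tang(right) -0.5372018669751035
0.021892727576785027
twist [ 0.0567 -0.0104 -0.0269]
[-0.01, -0.129, 0.03], [-0.015, -0.131, 0.018], [-0.021, -0.131, 0.006], [-0.027, -0.13, -0.006], [-0.032, -0.128, -0.018], [-0.037, -0.124, -0.03],
```

Emit:
play_rows --twist '[[0.0567,-0.0104,-0.0269],[0,0,0]]' --travel '[[-0.01,-0.129,0.03],[0,0,0]]' --grip '[0.9,0.9]'

```text
time_s: 19.8
ee_pos: [0.6594, 0.0556, 0.142]
eef_rot: [-2.012, -0.174, -1.665]
force: [4.9, 8.2, -1.7]
grip_width: 0.0215
```

```bash
python3 chk.py
```

```text
t 19.8 head frame rel axle mm [ 0.  14.9 65.5] rad 67.12542771088924 phi -0.2237452705657116 tool phi -0.19469283315512756
F head [ 3.76  8.98 -0.16] radial 1.8387364371805084 tang(right) -8.790484184321922
```

Emit:
play_rows --twist '[[-0.0567,0.0104,0.0269],[0,0,0]]' --travel '[[0.01,0.129,-0.03],[0,0,0]]' --grip '[0.9,0.9]'

```text
time_s: 20.0
ee_pos: [0.6599, 0.0634, 0.14]
eef_rot: [-2.023, -0.274, -1.614]
force: [4.8, -1.0, 0.5]
grip_width: 0.022
```

```bash
python3 chk.py; python3 arc.py -.3 -.09 3 .0665; python3 w2.py n 1
```

```text
t 20.0 head frame rel axle mm [-0.  22.6 63.3] rad 67.16625367991837 phi -0.3428290794459068 tool phi -0.30586272640249934
F head [ 4.2  -0.16  2.54] radial 2.3401897627771184 tang(right) 1.0100617080970231
twist [-0.0511  0.0094  0.0242]
[0.004, 0.114, -0.037], [-0.001, 0.111, -0.046], [-0.006, 0.106, -0.054],
```

```bash
python3 arc.py -.343 .0925 7 .067;python3 arc.py .3 -.0915 7 .067
```

```text
twist [ 0.0525 -0.0096 -0.0249]
[-0.006, -0.119, 0.033], [-0.011, -0.121, 0.023], [-0.016, -0.122, 0.013], [-0.021, -0.122, 0.002], [-0.026, -0.121, -0.008], [-0.031, -0.119, -0.019], [-0.035, -0.115, -0.029], 
twist [-0.0519  0.0095  0.0246]
[0.034, 0.114, 0.028], [0.03, 0.117, 0.018], [0.026, 0.12, 0.008], [0.021, 0.121, -0.002], [0.016, 0.121, -0.012], [0.011, 0.12, -0.022], [0.006, 0.118, -0.032],
```

Emit:
play_rows --twist '[[0,0,0],[0,0,0],[0,0,0],[0.0525,-0.0096,-0.0249],[0.0525,-0.0096,-0.0249],[0.0525,-0.0096,-0.0249],[0.0525,-0.0096,-0.0249],[0.0525,-0.0096,-0.0249],[0.0525,-0.0096,-0.0249],[0.0525,-0.0096,-0.0249],[0,0,0],[0,0,0]]' --travel '[[0,0,0],[0,0,0],[0,0,0],[-0.006,-0.119,0.033],[-0.011,-0.121,0.023],[-0.016,-0.122,0.013],[-0.021,-0.122,0.002],[-0.026,-0.121,-0.008],[-0.031,-0.119,-0.019],[-0.035,-0.115,-0.029],[0,0,0],[0,0,0]]' --grip '[0.15,0.15,0.15,0.15,0.15,0.15,0.15,0.15,0.15,0.15,0.15,0.15]'

```text
time_s: 21.25
ee_pos: [0.6523, 0.0192, 0.1414]
eef_rot: [-2.028, 0.312, -1.9]
force: [-0.1, -0.5, -0.0]
grip_width: 0.0399
```

```bash
python3 chk.py; python3 w2.py o 1;python3 cmp6.py pics/cmp9.png klmno
```

```text
t 21.25 head frame rel axle mm [ -0.1 -22.2  64.7] rad 68.42273520316361 phi 0.3302351609669869 tool phi 0.34440845669210296
F head [-0.01 -0.49 -0.01] radial 0.1453373492459557 tang(right) 0.46387656435435204
```

View pics/cmp9.png

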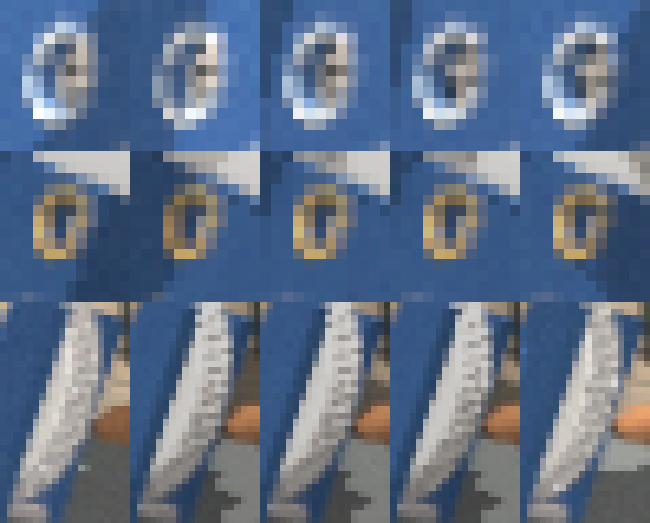

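Emit:
play_rows --twist '[[0,0,0],[0,0,0],[0,0,0],[0,0,0]]' --travel '[[0,0,0],[0,0,0],[0,0,0],[0,0,0]]' --grip '[0.9,0.9,0.9,0.9]'

```text
time_s: 21.7
ee_pos: [0.6526, 0.0201, 0.1411]
eef_rot: [-2.027, 0.314, -1.899]
force: [3.0, 0.6, -2.4]
grip_width: 0.0219
```

```bash
python3 chk.py;python3 arc.py .33 -.0935 7 .067
```

```text
t 21.7 head frame rel axle mm [  0.1 -21.3  64.5] rad 67.94883085689271 phi 0.31840007959042366 tool phi 0.3456391709330819
F head [ 3.59  1.14 -1.01] radial -1.3176706503594229 tang(right) -0.760960867897315
twist [-0.0531  0.0097  0.0252]
[0.036, 0.116, 0.032], [0.032, 0.119, 0.021], [0.028, 0.122, 0.011], [0.023, 0.123, 0.0], [0.018, 0.124, -0.01], [0.013, 0.123, -0.021], [0.007, 0.121, -0.031],
```

Emit:
play_rows --twist '[[-0.0531,0.0097,0.0252],[-0.0531,0.0097,0.0252],[-0.0531,0.0097,0.0252],[-0.0531,0.0097,0.0252],[-0.0531,0.0097,0.0252],[-0.0531,0.0097,0.0252],[-0.0531,0.0097,0.0252],[0,0,0],[0,0,0]]' --travel '[[0.036,0.116,0.032],[0.032,0.119,0.021],[0.028,0.122,0.011],[0.023,0.123,0],[0.018,0.124,-0.01],[0.013,0.123,-0.021],[0.007,0.121,-0.031],[0,0,0],[0,0,0]]' --grip '[0.9,0.9,0.9,0.9,0.9,0.9,0.9,0.9,0.9]'

```text
time_s: 22.6
ee_pos: [0.6604, 0.063, 0.1411]
eef_rot: [-2.024, -0.277, -1.613]
force: [3.7, 0.7, -0.2]
grip_width: 0.0217
```

```bash
python3 chk.py; python3 w2.py p 1
```

```text
t 22.6 head frame rel axle mm [ 0.  22.3 64.5] rad 68.24019843993915 phi -0.33287305923756605 tool phi -0.3093849156281011
F head [3.3  1.4  1.29] radial 1.6764805109857335 tang(right) -0.8978625099166067
```

Emit:
play_rows --twist '[[0,0,0],[0,0,0],[0,0,0],[0.0525,-0.0096,-0.0249],[0.0525,-0.0096,-0.0249],[0.0525,-0.0096,-0.0249],[0.0525,-0.0096,-0.0249],[0.0525,-0.0096,-0.0249],[0.0525,-0.0096,-0.0249],[0.0525,-0.0096,-0.0249],[0,0,0],[0,0,0]]' --travel '[[0,0,0],[0,0,0],[0,0,0],[-0.006,-0.119,0.033],[-0.011,-0.121,0.023],[-0.016,-0.122,0.013],[-0.021,-0.122,0.002],[-0.026,-0.121,-0.008],[-0.031,-0.119,-0.019],[-0.035,-0.115,-0.029],[0,0,0],[0,0,0]]' --grip '[0.15,0.15,0.15,0.15,0.15,0.15,0.15,0.15,0.15,0.15,0.15,0.15]'

```text
time_s: 23.85
ee_pos: [0.6529, 0.0197, 0.1422]
eef_rot: [-2.026, 0.306, -1.896]
force: [-0.3, -0.0, -0.6]
grip_width: 0.0398
```

Emit:
play_rows --twist '[[0,0,0],[0,0,0],[0,0,0],[0,0,0]]' --travel '[[0,0,0],[0,0,0],[0,0,0],[0,0,0]]' --grip '[0.9,0.9,0.9,0.9]'

```text
time_s: 24.25
ee_pos: [0.6531, 0.0207, 0.142]
eef_rot: [-2.026, 0.308, -1.895]
force: [1.9, 0.4, -1.9]
grip_width: 0.0218
```

```bash
python3 chk.py; python3 w2.py q 1;python3 cmp6.py pics/cmp10.png mnopq;python3 arc.py .33 -.0895 7 .067
```

```text
t 24.25 head frame rel axle mm [  0.1 -20.6  65.5] rad 68.6661150076937 phi 0.3048530446064893 tool phi 0.3380252630592006
F head [ 2.43  0.7  -0.98] radial -1.1397950450466232 tang(right) -0.3700688848775643
twist [-0.0508  0.0093  0.0241]
[0.035, 0.111, 0.031], [0.031, 0.114, 0.021], [0.027, 0.116, 0.012], [0.022, 0.118, 0.002], [0.018, 0.118, -0.008], [0.013, 0.118, -0.018], [0.009, 0.116, -0.027],
```

View pics/cmp10.png

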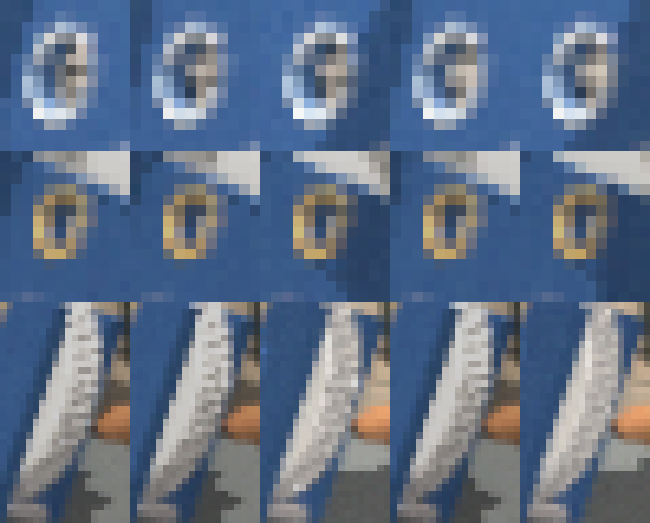

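Emit:
play_rows --twist '[[-0.0508,0.0093,0.0241],[-0.0508,0.0093,0.0241],[-0.0508,0.0093,0.0241],[-0.0508,0.0093,0.0241],[-0.0508,0.0093,0.0241],[-0.0508,0.0093,0.0241],[-0.0508,0.0093,0.0241],[0,0,0],[0,0,0]]' --travel '[[0.035,0.111,0.031],[0.031,0.114,0.021],[0.027,0.116,0.012],[0.022,0.118,0.002],[0.018,0.118,-0.008],[0.013,0.118,-0.018],[0.009,0.116,-0.027],[0,0,0],[0,0,0]]' --grip '[0.9,0.9,0.9,0.9,0.9,0.9,0.9,0.9,0.9]'

```text
time_s: 25.2
ee_pos: [0.6606, 0.0613, 0.1423]
eef_rot: [-2.022, -0.258, -1.623]
force: [0.9, 0.3, -2.3]
grip_width: 0.0219
```

```bash
python3 chk.py; python3 w2.py r 1;python3 cmp6.py pics/cmp11.png opqr
```

```text
t 25.2 head frame rel axle mm [-0.  20.7 65.9] rad 69.0324544915905 phi -0.3046319477589981 tool phi -0.28818291031559407
F head [ 1.73  0.49 -1.78] radial -1.5548902871756434 tang(right) -1.003556520044581
```

View pics/cmp11.png

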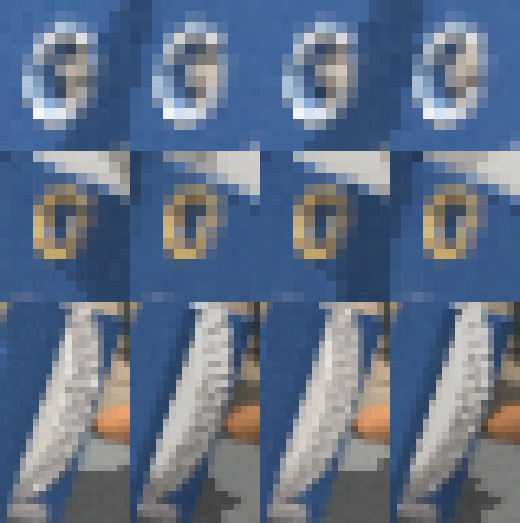

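```bash
python3 - <<'E'
from plan import *
o,p,r=state()
P2,Q2=grippose(-.3,.13); delta(p,r,P2,r,3)
yaw=np.radians(-148); Rp=R.from_euler("xyz",[-np.pi/2,0,yaw]).as_matrix()
P3=np.array([.504,-.235,.14]); delta(P2,r,P3,Rp,12)
E
```

```text
travel units [0.549 0.271 1.054] twist units [0. 0. 0.] deg 0.0 | per row n=3 [0.183 0.09  0.351] [0. 0. 0.]
travel units [-3.682 -6.186 -1.104] twist units [-0.0064 -0.3392 -0.5598] deg 58.9 | per row n=12 [-0.307 -0.515 -0.092] [-0.0005 -0.0283 -0.0467]
```

Emit:
play_rows --twist '[[0,0,0],[0,0,0],[0,0,0],[0,0,0],[0,0,0],[0,0,0],[0,-0.0283,-0.0467],[0,-0.0283,-0.0467],[0,-0.0283,-0.0467],[0,-0.0283,-0.0467],[0,-0.0283,-0.0467],[0,-0.0283,-0.0467]]' --travel '[[0,0,0],[0,0,0],[0,0,0],[0.183,0.09,0.351],[0.183,0.09,0.351],[0.183,0.09,0.351],[-0.307,-0.515,0],[-0.307,-0.515,0],[-0.307,-0.515,0],[-0.307,-0.515,0],[-0.307,-0.515,0],[-0.307,-0.515,0]]' --grip '[0.15,0.15,0.15,0.15,0.15,0.15,0,0,0,0,0,0]'

```text
time_s: 26.45
ee_pos: [0.5951, -0.0815, 0.1957]
eef_rot: [-1.761, -0.178, -2.127]
force: [0.5, -0.3, 0.3]
grip_width: 0.0469
```

Emit:
play_rows --twist '[[0,-0.0283,-0.0467],[0,-0.0283,-0.0467],[0,-0.0283,-0.0467],[0,-0.0283,-0.0467],[0,-0.0283,-0.0467],[0,-0.0283,-0.0467]]' --travel '[[-0.307,-0.515,-0.1],[-0.307,-0.515,-0.1],[-0.307,-0.515,-0.1],[-0.307,-0.515,-0.1],[-0.307,-0.515,-0.1],[-0.307,-0.515,-0.1]]' --grip '[0,0,0,0,0,0]'

```text
time_s: 27.05
ee_pos: [0.503, -0.236, 0.1656]
eef_rot: [-1.574, 0.009, -2.585]
force: [0.6, 0.2, -0.9]
grip_width: 0.047
```

```bash
cat > pin.py <<'E'
from plan import *
o,p_,r_=state(); print(o["time_s"],p_,o["qpos"].round(2),o["grip_width"])
for n in ["scene","top"]:
    p,K,Rm,t=cam(n); np.save(f"pin_{n}.npy",p["img"])
    save(p["img"],f"pics/pin_{n}.png",(230,170,310,260) if n=="scene" else (235,170,305,240),8)
yaw=np.radians(-148); Rp=R.from_euler("xyz",[-np.pi/2,0,yaw]).as_matrix()
delta(p_,r_,np.array([.504,-.235,.06]),Rp,4)
E
python3 pin.py; python3 w2.py s 2; python3 win.py s 1
```

```text
27.05 [ 0.50303714 -0.23599521  0.16561289] [-0.51  0.35  1.56  0.01  1.22  0.5 ] 0.04704329202150922
travel units [ 0.019  0.02  -2.112] twist units [-0.0047  0.004   0.0014] deg 0.6 | per row n=4 [ 0.005  0.005 -0.528] [-0.0012  0.001   0.0004]
```

View pics/pin_scene.png

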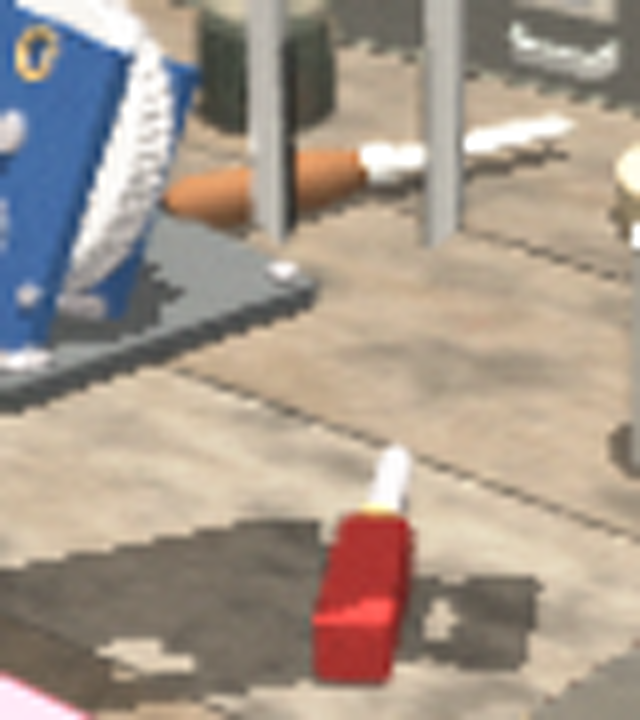

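View pics/pin_top.png

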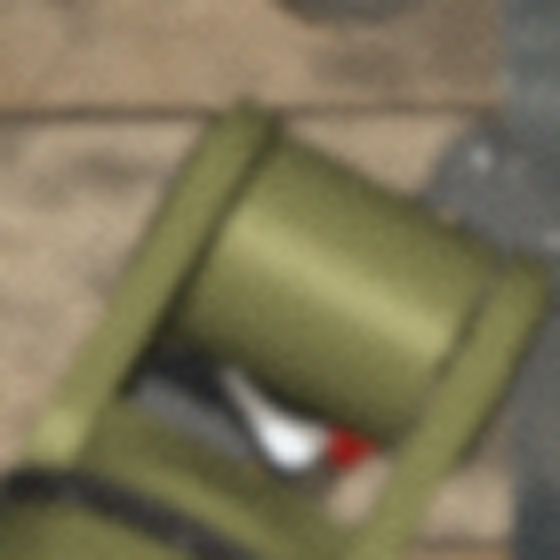

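View pics/wins.png

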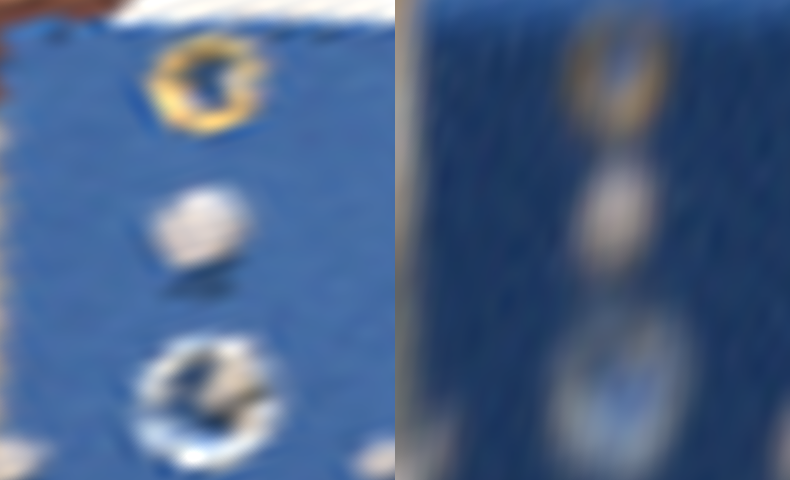

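Emit:
play_rows --twist '[[-0.002,0.002,0],[-0.002,0.002,0],[0,0,0],[0,0,0],[0,0,0],[0,0,0],[0,0,0],[0,0,0],[0,0,0]]' --travel '[[0.01,0.01,-0.4],[0.01,0.01,-0.5],[0,0,-0.5],[0,0,-0.5],[0,0,-0.5],[0,0,-0.4],[0,0,-0.2],[0,0,-0.05],[0,0,0]]' --grip '[0,0,0,0,0,0,0,0,0]'

```text
time_s: 28.25
ee_pos: [0.5054, -0.2336, 0.0133]
eef_rot: [-1.573, -0.001, -2.581]
force: [0.3, -1.4, 0.4]
grip_width: 0.0473
```

```bash
python3 - <<'E'
from plan import *
o,p_,r=state(); print(o["time_s"],p_,o["eef_rot"],o["force"])
p,K,Rm,t=cam("scene"); save(p["img"],"pics/g1.png",(230,190,320,270),8)
E
```

```text
28.25 [ 0.50536245 -0.23361989  0.01325984] [-1.57301674e+00 -1.05144098e-03 -2.58099251e+00] [ 0.25844805 -1.41449271  0.40185599]
```

View pics/g1.png

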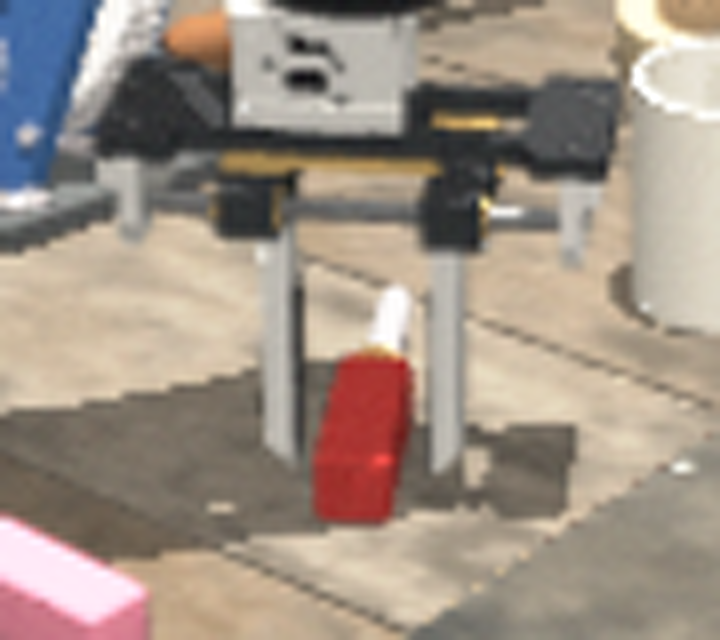

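The handle is centred between the fingers (handle at about (362,440) in the crop). I'll close the gripper on it.

Emit:
play_rows --twist '[[0,0,0],[0,0,0],[0,0,0],[0,0,0],[0,0,0],[0,0,0],[0,0,0]]' --travel '[[0,0,0],[0,0,0],[0,0,0],[0,0,0],[0,0,0],[0,0,0.2],[0,0,0.5]]' --grip '[1,1,1,1,1,1,1]' --force 50

```text
time_s: 29.0
ee_pos: [0.5037, -0.2332, 0.0468]
eef_rot: [-1.577, -0.003, -2.582]
force: [-0.2, 0.7, -0.8]
grip_width: 0.0277
```

```bash
python3 - <<'E'
from plan import *
o,p,r=state(); print(o["time_s"],p,o["grip_width"],o["force"])
# insertion pose: TCP at distance s before hole (nose 112mm ahead of pin_grip). pin axis 2mm behind TCP along tool y => TCP = axis point - zh*(.002)... y_tool=-zh so TCP=axis+ y*.002
def ins(back): # nose distance before mouth
    return HOLE-M[:,0]*(.112+back)-M[:,2]*.002, R0
for b in (.06,.02): print(b,ins(b)[0])
P,Q=ins(.06); delta(p,r,P,Q,12)
E
```

```text
29.0 [ 0.50374261 -0.23324619  0.04681845] 0.02774294125346039 [-0.23565658  0.6750409  -0.76026044]
0.06 [0.46984467 0.0752928  0.19587773]
0.02 [0.50550141 0.06874856 0.17897299]
travel units [-0.678  6.171  2.981] twist units [-0.0568  0.2763 -0.4636] deg 48.8 | per row n=12 [-0.056  0.514  0.248] [-0.0047  0.023  -0.0386]
```

Emit:
play_rows --twist '[[-0.0047,0.023,-0.0386],[-0.0047,0.023,-0.0386],[-0.0047,0.023,-0.0386],[-0.0047,0.023,-0.0386],[-0.0047,0.023,-0.0386],[-0.0047,0.023,-0.0386],[-0.0047,0.023,-0.0386],[-0.0047,0.023,-0.0386],[-0.0047,0.023,-0.0386],[-0.0047,0.023,-0.0386],[-0.0047,0.023,-0.0386],[-0.0047,0.023,-0.0386]]' --travel '[[-0.1,0.3,0.5],[-0.1,0.3,0.5],[-0.1,0.3,0.5],[-0.1,0.3,0.5],[-0.05,0.3,0.4],[-0.05,0.3,0.4],[-0.05,0.6,0.2],[-0.05,0.7,0],[-0.05,0.75,0],[0,0.75,0],[0,0.75,0],[0,0.6,0]]' --grip '[1,1,1,1,1,1,1,1,1,1,1,1]'

```text
time_s: 30.2
ee_pos: [0.4721, 0.0656, 0.1984]
eef_rot: [-1.567, -0.435, 2.959]
force: [-0.1, 0.0, -2.2]
grip_width: 0.0275
```

```bash
cat > ins.py <<'E'
from plan import *
import sys
o,p,r=state(); print(o["time_s"],p,o["grip_width"],"F head",(M.T@o["force"]).round(1))
def ins(b): return HOLE-M[:,0]*(.112+b)-M[:,2]*.002, R0
d=M.T@(p-HOLE); print("head mm",(d*1000).round(1),"rot err",(R.from_matrix(M.T@r@R0.T@M).as_rotvec()*57.3).round(2))
P,Q=ins(float(sys.argv[1])); delta(p,r,P,Q,4)
if len(sys.argv)>2:
    for n,c,s in [("scene",(180,130,280,220),7),("top",(150,150,250,240),7)]:
        q,*_=cam(n); save(q["img"],f"pics/{sys.argv[2]}_{n}.png",c,s); np.save(f"{sys.argv[2]}_{n}.npy",q["img"])
E
python3 ins.py .03 i1
```

```text
30.2 [0.47208944 0.06559803 0.19838412] 0.027519202444231804 F head [ 0.8  0.  -2.1]
head mm [-169.5   -9.1    1.9] rot err [-0.18 -0.08 -0.05]
travel units [ 0.49   0.096 -0.304] twist units [ 0.0022  0.0005 -0.0003] deg 0.2 | per row n=4 [ 0.122  0.024 -0.076] [ 0.0005  0.0001 -0.0001]
```

View pics/i1_scene.png

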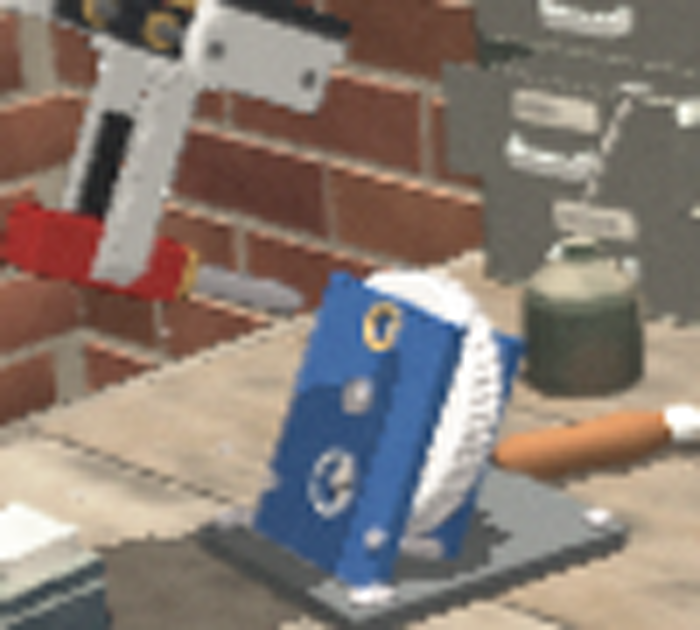

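View pics/i1_top.png

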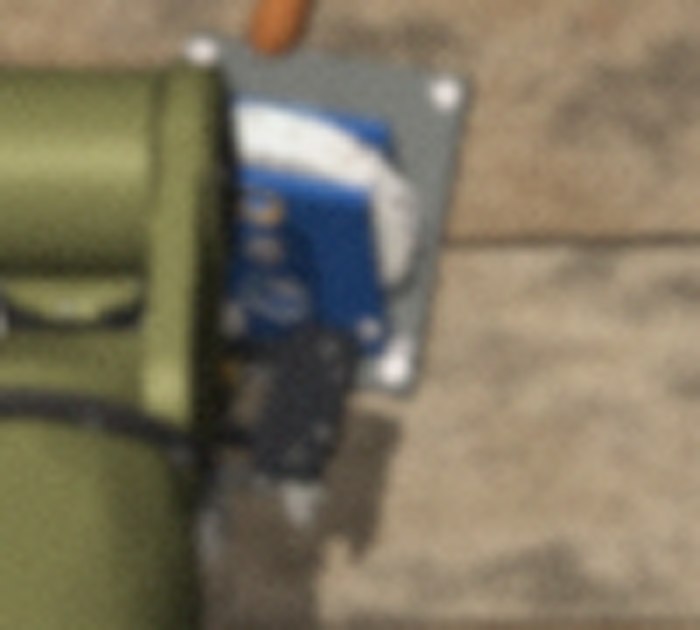

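```bash
cat > pp.py <<'E'
from plan import *
import sys
o,p,r=state(); q,K,Rm,t=cam("scene")
A=p-r[:,1]*.002; x=-r[:,0]
for n,s in [("nose",.112),("collar",.046),("end",-.04),("grip",0)]: print(n,proj(K,Rm,t,A+x*s).round(1))
print("hole",proj(K,Rm,t,HOLE).round(1))
# gold ring centroid measured
a=q["img"].astype(float); g=np.clip(np.minimum(a[...,0],a[...,1])-a[...,2]-15,0,None)*(a[...,0]>a[...,1]); 
m=np.zeros(g.shape);m[168:185,228:242]=1; g*=m; ys,xs=np.mgrid[:420,:560]; print("ring meas",(g*xs).sum()/g.sum(),(g*ys).sum()/g.sum())
save(q["img"],"pics/pp.png",(200,155,250,195),14)
E
python3 pp.py
```

```text
nose [222.7 172.6]
collar [206.1 168.6]
end [182.6 163. ]
grip [193.8 165.7]
hole [234.5 176.3]
ring meas 233.52683896620277 176.5089463220676
```

View pics/pp.png

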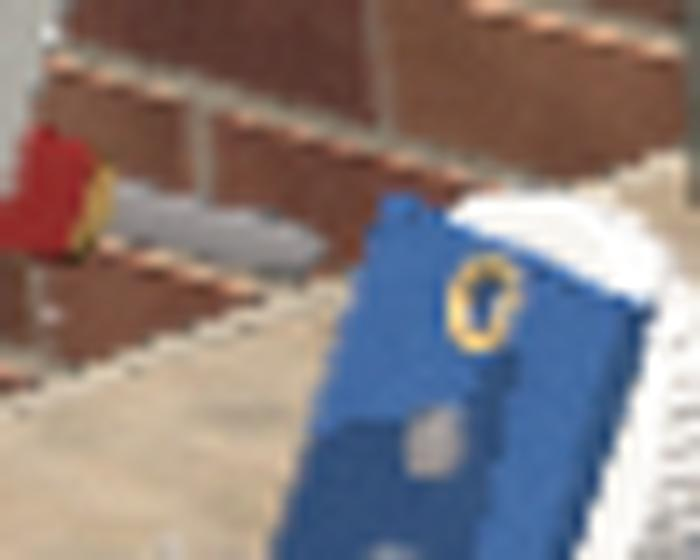

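```bash
python3 ins.py .008
```

```text
30.35 [0.47229544 0.06452283 0.19784892] 0.027778196681470756 F head [ 1.4 -1.  -1.1]
head mm [-168.9  -10.2    1.6] rot err [-0.24 -0.13  0.17]
travel units [ 0.878  0.045 -0.479] twist units [ 0.0019  0.0012 -0.0028] deg 0.3 | per row n=4 [ 0.22   0.011 -0.12 ] [ 0.0005  0.0003 -0.0007]
```

Emit:
play_rows --twist '[[0.0005,0.0003,-0.0007],[0.0005,0.0003,-0.0007],[0,0,0],[0,0,0],[0,0,0]]' --travel '[[0.08,0.1,-0.08],[0.2,0.08,-0.11],[0.3,-0.07,-0.14],[0.298,-0.065,-0.149],[0,0,0]]' --grip '[1,1,1,1,1]'

```text
time_s: 30.85
ee_pos: [0.5173, 0.0651, 0.1723]
eef_rot: [-1.569, -0.436, 2.958]
force: [0.1, -0.1, -1.8]
grip_width: 0.0275
```

```bash
python3 ins.py .008 i2; python3 pp.py
```

```text
30.85 [0.51727933 0.06508061 0.17232364] 0.02745151674497001 F head [ 0.8 -0.1 -1.6]
head mm [-118.1   -1.5   -2.9] rot err [-0.05  0.   -0.1 ]
travel units [-0.022  0.034  0.032] twist units [ 0.0009 -0.0002  0.0008] deg 0.1 | per row n=4 [-0.005  0.009  0.008] [ 0.0002 -0.0001  0.0002]
nose [233. 176.]
collar [217.2 172.2]
end [194.9 166.9]
grip [205.5 169.4]
hole [234.5 176.3]
ring meas 233.82417582417582 176.56593406593407
```

View pics/pp.png

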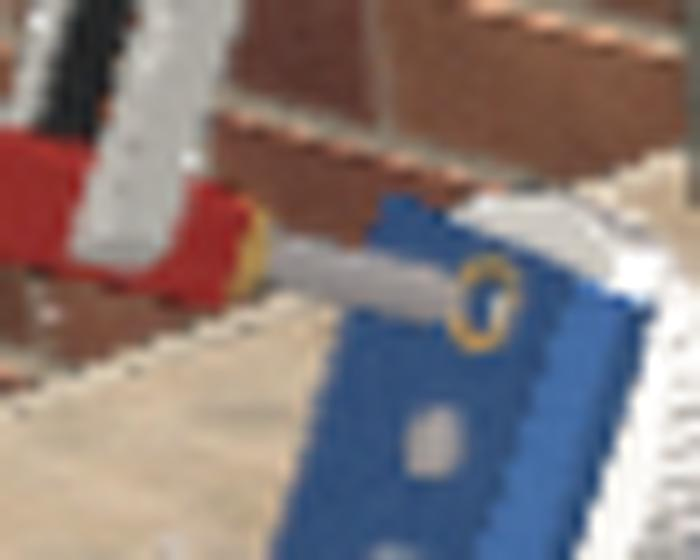

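View pics/i2_top.png

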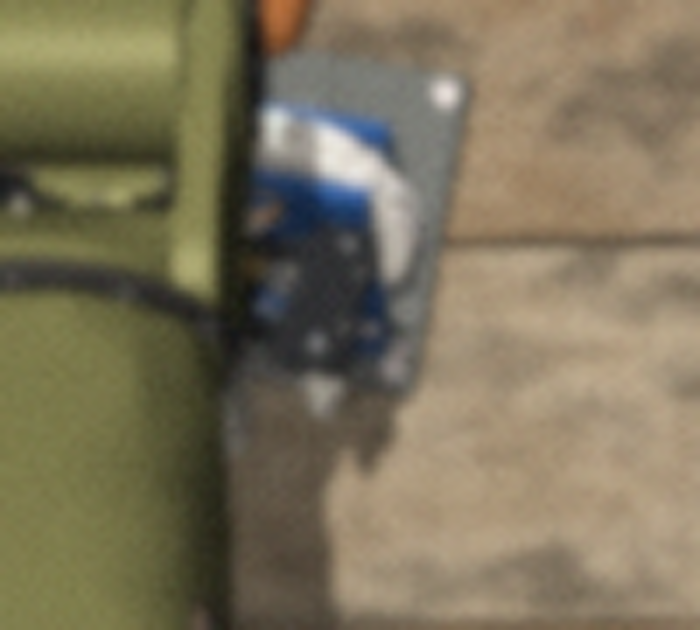

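Emit:
play_rows --twist '[[0,0,0],[0,0,0],[0,0,0],[0,0,0],[0,0,0]]' --travel '[[0.014,0.028,0.016],[0.071,-0.013,-0.034],[0.071,-0.013,-0.034],[0.036,-0.0065,-0.017],[0,0,0]]' --grip '[1,1,1,1,1]'

```text
time_s: 31.5
ee_pos: [0.526, 0.0656, 0.1702]
eef_rot: [-1.569, -0.435, 2.959]
force: [-0.6, -0.7, -1.9]
grip_width: 0.0277
```

```bash
python3 ins.py 0;python3 pp.py
```

```text
31.5 [0.52603105 0.06564738 0.17020551] 0.027683488957654014 F head [ 0.4 -0.8 -1.9]
head mm [-109.5    0.7   -1.2] rot err [-0.06 -0.06 -0.04]
travel units [-0.054 -0.003  0.006] twist units [0.0009 0.0005 0.0002] deg 0.1 | per row n=4 [-0.014 -0.001  0.002] [0.0002 0.0001 0.    ]
nose [235.1 176.1]
collar [219.4 172.4]
end [197.4 167.1]
grip [207.9 169.6]
hole [234.5 176.3]
ring meas 234.27672955974842 176.96226415094338
```

View pics/pp.png

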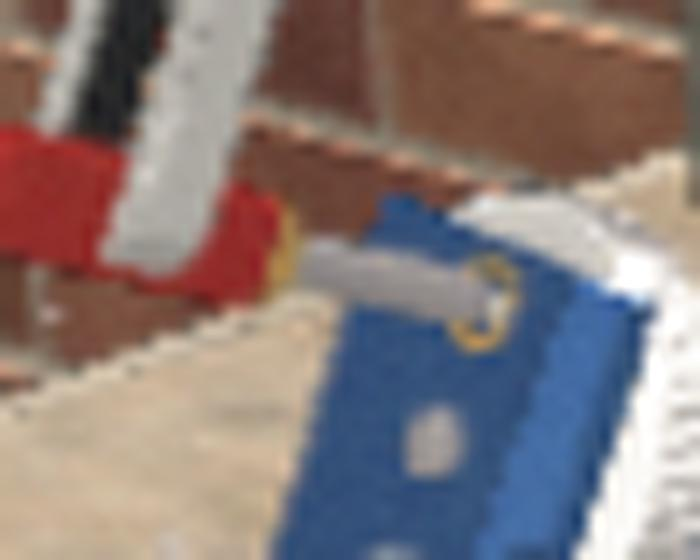

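Emit:
play_rows --twist '[[0,0,0],[0,0,0],[0,0,0],[0,0,0]]' --travel '[[-0.008,0,-0.018],[0.053,-0.01,-0.0255],[0.053,-0.01,-0.0255],[0,0,0]]' --grip '[1,1,1,1]'

```text
time_s: 31.95
ee_pos: [0.531, 0.0646, 0.1667]
eef_rot: [-1.569, -0.435, 2.959]
force: [-0.3, -0.1, -1.7]
grip_width: 0.0274
```

```bash
python3 ins.py -.01;python3 pp.py
```

```text
31.95 [0.53104837 0.06460734 0.16674458] 0.027437611613502506 F head [ 0.5 -0.2 -1.6]
head mm [-103.4    0.5   -2.1] rot err [-0.06 -0.07 -0.05]
travel units [ 0.024 -0.015 -0.009] twist units [0.0009 0.0006 0.0002] deg 0.1 | per row n=4 [ 0.006 -0.004 -0.002] [0.0002 0.0002 0.    ]
nose [236.4 176.7]
collar [220.8 173. ]
end [199.  167.8]
grip [209.4 170.3]
hole [234.5 176.3]
ring meas 234.37593984962405 176.57142857142858
```

View pics/pp.png

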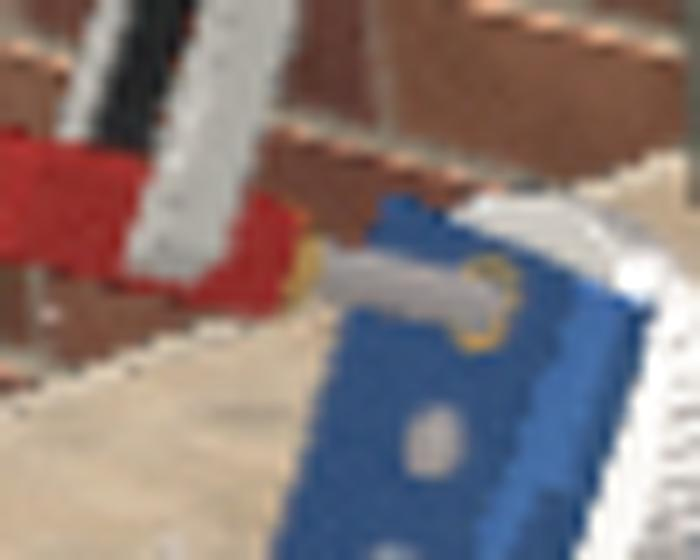

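Emit:
play_rows --twist '[[0,0,0],[0,0,0],[0,0,0]]' --travel '[[0.053,-0.01,-0.0255],[0.053,-0.01,-0.0255],[0,0,0]]' --grip '[1,1,1]'

```text
time_s: 32.3
ee_pos: [0.5364, 0.0635, 0.1642]
eef_rot: [-1.569, -0.435, 2.959]
force: [0.8, -1.3, -2.0]
grip_width: 0.0271
```

```bash
python3 ins.py -.015;python3 pp.py
```

```text
32.3 [0.53636401 0.06351827 0.16420572] 0.02708347948087556 F head [ 1.7 -1.1 -1.4]
head mm [-97.4   0.4  -2.2] rot err [-0.06 -0.08 -0.05]
travel units [ 0.007 -0.01  -0.   ] twist units [0.001  0.0007 0.0002] deg 0.1 | per row n=4 [ 0.002 -0.002 -0.   ] [0.0003 0.0002 0.0001]
nose [237.8 177.1]
collar [222.3 173.4]
end [200.6 168.2]
grip [210.9 170.6]
hole [234.5 176.3]
ring meas 234.30232558139534 176.96899224806202
```

View pics/pp.png

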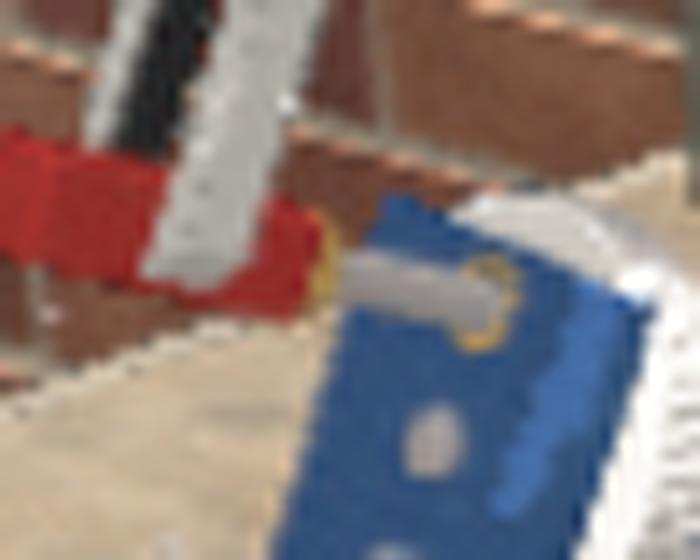

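Inserting: the nose is about 14.6 mm deep and there is almost no force. I'll continue.

Emit:
play_rows --twist '[[0,0,0],[0,0,0],[0,0,0],[0,0,0]]' --travel '[[0.053,-0.01,-0.0255],[0.053,-0.01,-0.0255],[0.053,-0.01,-0.0255],[0,0,0]]' --grip '[1,1,1,1]'

```text
time_s: 32.75
ee_pos: [0.5444, 0.0621, 0.1603]
eef_rot: [-1.569, -0.435, 2.959]
force: [0.3, -0.6, -1.7]
grip_width: 0.0277
```

```bash
python3 ins.py -.025
```

```text
32.75 [0.54438512 0.06207804 0.16030185] 0.027678192426873045 F head [ 1.1 -0.6 -1.4]
head mm [-88.4   0.5  -2.2] rot err [-0.06 -0.09 -0.05]
travel units [ 0.025 -0.014 -0.007] twist units [0.001  0.0008 0.0002] deg 0.1 | per row n=4 [ 0.006 -0.003 -0.002] [0.0002 0.0002 0.0001]
```

Emit:
play_rows --twist '[[0,0,0],[0,0,0],[0,0,0],[0,0,0],[0,0,0]]' --travel '[[0.053,-0.01,-0.0255],[0.053,-0.01,-0.0255],[0.053,-0.01,-0.0255],[0.053,-0.01,-0.0255],[0,0,0]]' --grip '[1,1,1,1,1]'

```text
time_s: 33.25
ee_pos: [0.555, 0.0601, 0.1552]
eef_rot: [-1.57, -0.435, 2.959]
force: [0.6, -1.9, -1.7]
grip_width: 0.0273
```

```bash
python3 ins.py -.035
```

```text
33.25 [0.55497433 0.06014348 0.15521933] 0.027313534733882705 F head [ 1.5 -1.8 -1.1]
head mm [-76.5   0.5  -2.3] rot err [-0.05 -0.08 -0.04]
travel units [-0.009 -0.008  0.01 ] twist units [0.0009 0.0008 0.0002] deg 0.1 | per row n=4 [-0.002 -0.002  0.003] [0.0002 0.0002 0.    ]
```

Emit:
play_rows --twist '[[0,0,0],[0,0,0],[0,0,0],[0,0,0],[0,0,0]]' --travel '[[0.053,-0.01,-0.0255],[0.053,-0.01,-0.0255],[0.053,-0.01,-0.0255],[0.053,-0.01,-0.0255],[0,0,0]]' --grip '[1,1,1,1,1]'

```text
time_s: 33.75
ee_pos: [0.5656, 0.0581, 0.1501]
eef_rot: [-1.57, -0.435, 2.959]
force: [0.6, -0.1, -0.7]
grip_width: 0.0274
```

```bash
python3 ins.py -.045;python3 pp.py
```

```text
33.75 [0.56555564 0.05812777 0.15012215] 0.027404745034746696 F head [ 0.9 -0.  -0.4]
head mm [-64.5   0.4  -2.4] rot err [-0.05 -0.08 -0.05]
travel units [-0.042 -0.     0.028] twist units [0.0009 0.0008 0.0002] deg 0.1 | per row n=4 [-0.011 -0.     0.007] [0.0002 0.0002 0.0001]
nose [245.1 178.9]
collar [230.1 175.3]
end [209.1 170.3]
grip [219.1 172.7]
hole [234.5 176.3]
ring meas 231.82483370288247 175.6119733924612
```

View pics/pp.png

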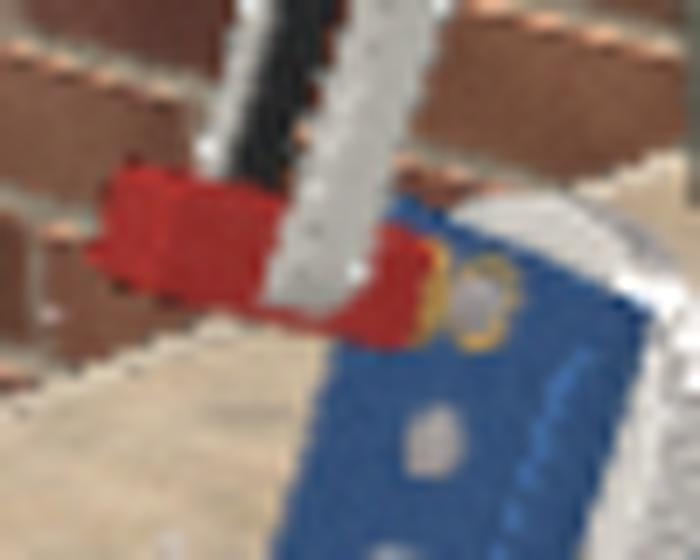

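Emit:
play_rows --twist '[[0,0,0],[0,0,0],[0,0,0],[0,0,0],[0,0,0],[0,0,0]]' --travel '[[0.053,-0.01,-0.0255],[0.053,-0.01,-0.0255],[0.053,-0.01,-0.0255],[0.053,-0.01,-0.0255],[0.053,-0.01,-0.0255],[0,0,0]]' --grip '[1,1,1,1,1,1]'

```text
time_s: 34.4
ee_pos: [0.5788, 0.0556, 0.1438]
eef_rot: [-1.57, -0.435, 2.959]
force: [1.4, -1.6, -2.3]
grip_width: 0.0277
```

```bash
python3 ins.py -.06
```

```text
34.4 [0.57883254 0.05564447 0.14378516] 0.027688861379705245 F head [ 2.4 -1.3 -1.4]
head mm [-49.6   0.3  -2.4] rot err [-0.05 -0.09 -0.04]
travel units [-0.04   0.     0.028] twist units [0.0009 0.0008 0.0002] deg 0.1 | per row n=4 [-0.01   0.     0.007] [0.0002 0.0002 0.    ]
```

Emit:
play_rows --twist '[[0,0,0],[0,0,0],[0,0,0],[0,0,0]]' --travel '[[0.027,-0.005,-0.0125],[0.027,-0.005,-0.0125],[0.018,-0.003,-0.0085],[0,0,0]]' --grip '[1,1,1,1]'

```text
time_s: 34.8
ee_pos: [0.5822, 0.055, 0.1423]
eef_rot: [-1.57, -0.435, 2.959]
force: [0.1, -1.0, -1.8]
grip_width: 0.0278
```

```bash
python3 ins.py -.066;python3 pp.py
```

```text
34.8 [0.58220169 0.05503743 0.14228731] 0.027760222518322872 F head [ 1.1 -1.  -1.5]
head mm [-45.9   0.4  -2.3] rot err [-0.05 -0.08 -0.04]
travel units [-0.001 -0.007  0.007] twist units [0.0009 0.0008 0.0002] deg 0.1 | per row n=4 [-0.    -0.002  0.002] [0.0002 0.0002 0.    ]
nose [249.2 179.9]
collar [234.5 176.3]
end [213.8 171.4]
grip [223.6 173.8]
hole [234.5 176.3]
ring meas 234.9915254237288 176.20762711864407
```

View pics/pp.png

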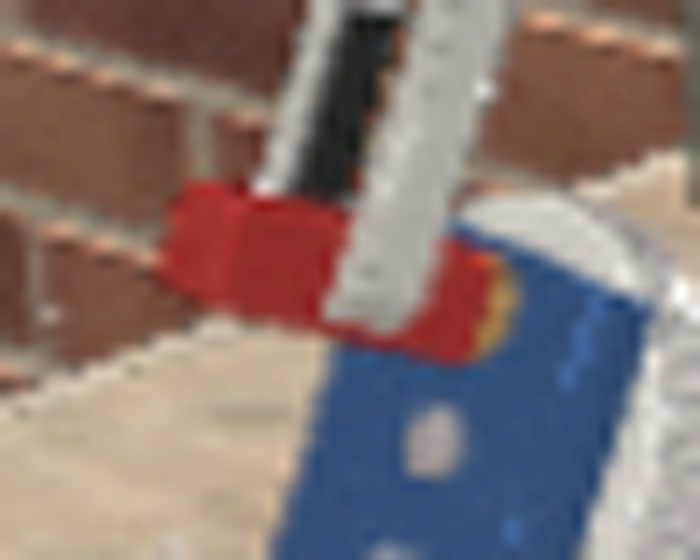

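Not touching yet. I'll push 1 mm at a time until it meets resistance.

Emit:
play_rows --twist '[[0,0,0],[0,0,0],[0,0,0]]' --travel '[[0.018,-0.003,-0.0085],[0.018,-0.003,-0.0085],[0,0,0]]' --grip '[1,1,1]'

```text
time_s: 35.15
ee_pos: [0.5831, 0.055, 0.1421]
eef_rot: [-1.569, -0.438, 2.96]
force: [-8.7, 1.5, 5.0]
grip_width: 0.0277
```

```bash
python3 ins.py -.066
```

```text
35.15 [0.58308061 0.05502691 0.14207608] 0.027690207235013115 F head [-10.1  -0.1   0.7]
head mm [-45.    0.5  -2.1] rot err [-0.07  0.09 -0.03]
travel units [-0.018 -0.007  0.011] twist units [ 0.0006 -0.0011 -0.    ] deg 0.1 | per row n=4 [-0.005 -0.002  0.003] [ 0.0002 -0.0003 -0.    ]
```

Emit:
play_rows --twist '[[0,0,0],[0,0,0],[0,0,0]]' --travel '[[0.018,-0.003,-0.0085],[0.009,-0.0015,-0.004],[0,0,0]]' --grip '[1,1,1]'

```text
time_s: 35.45
ee_pos: [0.5834, 0.0552, 0.1421]
eef_rot: [-1.569, -0.441, 2.96]
force: [-18.9, 2.1, 10.8]
grip_width: 0.0277
```

```bash
python3 ins.py -.066
```

```text
35.45 [0.58342827 0.05522526 0.14209026] 0.02774329173955116 F head [-21.8  -1.4   1.7]
head mm [-44.7   0.8  -2. ] rot err [-0.07  0.26 -0.  ]
travel units [-0.025 -0.011  0.011] twist units [ 0.0002 -0.0029 -0.0003] deg 0.3 | per row n=4 [-0.006 -0.003  0.003] [ 0.0001 -0.0007 -0.0001]
```

Emit:
play_rows --twist '[[0,0,0],[0,0,0],[0,0,0],[0,0,0],[0,0,0],[0,0,0],[0,0,0],[0,0,0],[0,0,0],[0,0,0],[0,0,0]]' --travel '[[-0.018,0.003,0.0085],[0,0,0],[0,0,0],[0,0,0],[0,0,0],[0,0,0],[0.04,-0.008,0.09],[0.12,-0.02,0.26],[0.16,-0.03,0.36],[0.16,-0.03,0.36],[0,0,0.3]]' --grip '[1,1,0,0,0,0,0,0,0,0,0]'

```text
time_s: 36.55
ee_pos: [0.609, 0.0501, 0.2109]
eef_rot: [-1.57, -0.434, 2.959]
force: [-0.4, 0.2, 0.3]
grip_width: 0.0469
```

```bash
python3 - <<'E'
from plan import *
o,p_,r=state(); print(o["time_s"],p_,o["qpos"].round(2),o["force"],o["grip_width"])
p,K,Rm,t=cam("scene"); save(p["img"],"pics/f1.png",(190,130,290,220),8)
E
```

```text
36.55 [0.60895448 0.05006148 0.21094635] [-0.01  0.71  0.97  0.08  1.88  1.75] [-0.35883542  0.24287365  0.28841625] 0.046936219594442094
```

View pics/f1.png

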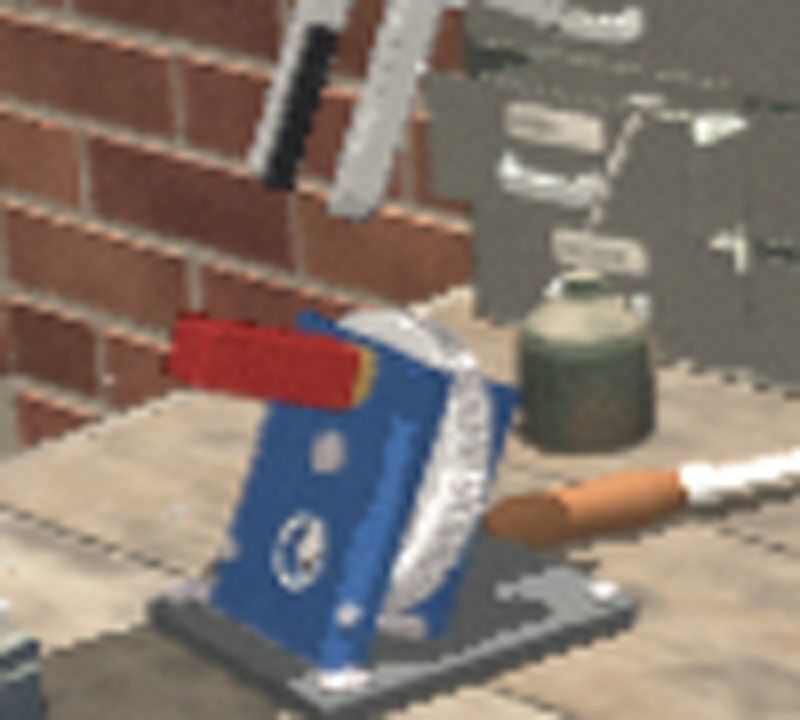

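Emit:
play_rows --twist '[[0,0,0],[0,0,0],[0,0,0],[0,0,0],[0,0,0],[0,0,0],[0,0,0],[0,0,0],[0,0,0]]' --travel '[[-0.1,0.1,0.5],[-0.3,0.4,0.4],[-0.3,0.6,0.2],[-0.3,0.6,0],[-0.3,0.6,0],[-0.3,0.6,0],[-0.3,0.6,0],[-0.2,0.5,0],[0,0,0]]' --grip '[0,0,0,0,0,0,0,0,0]'

```text
time_s: 37.5
ee_pos: [0.5017, 0.2527, 0.2648]
eef_rot: [-1.57, -0.435, 2.963]
force: [0.3, -0.4, 0.2]
grip_width: 0.047
```

```bash
python3 w2.py t 4; python3 win.py t 4; python3 cmp6.py pics/cmp12.png mopqst; python3 - <<'E'
from h import *
for n in ["scene","top"]:
    p,*_=cam(n); save(p["img"],f"pics/fin_{n}.png")
x=np.load("a_t.npy"); save(x,"pics/wz.png",(218,188,240,210),25)
E
```

```text
(no output)
```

View pics/cmp12.png

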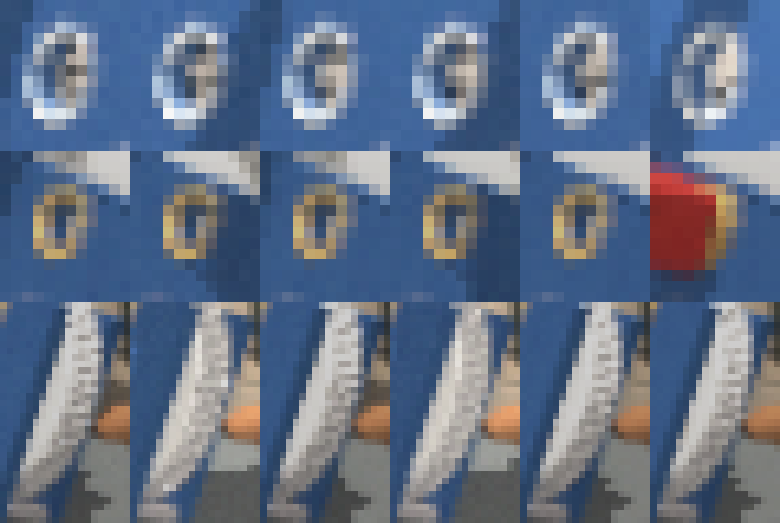

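View pics/wint.png

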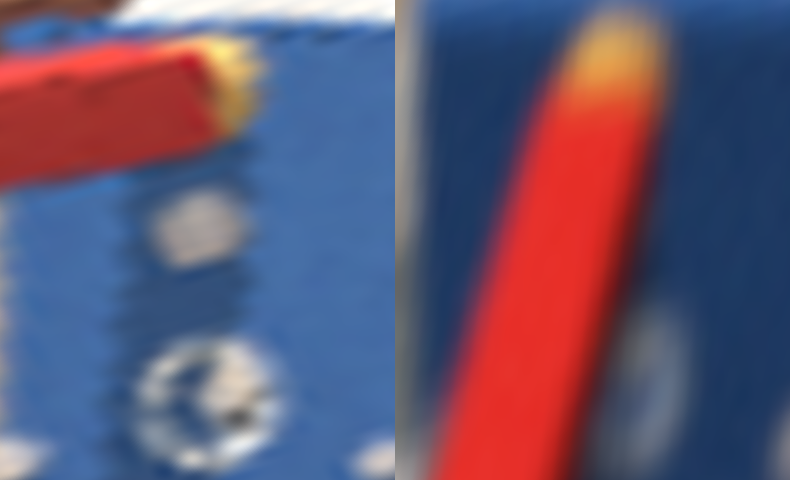

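View pics/fin_scene.png

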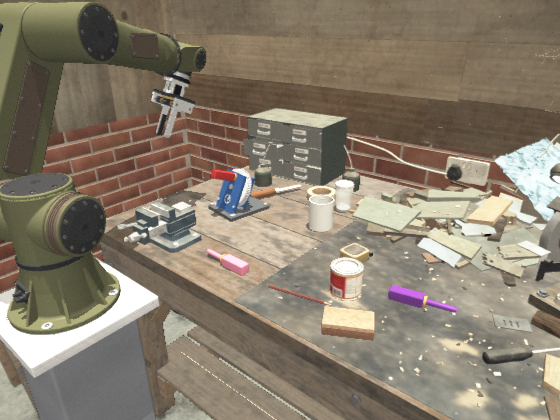

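View pics/fin_top.png

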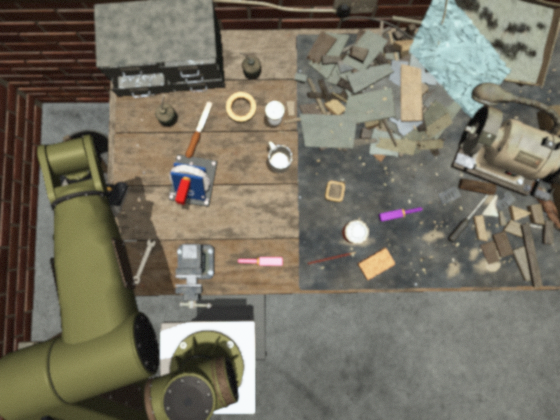

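```bash
python3 -c "
from station import ctrl
o=ctrl.get_obs(); print(o['time_s'],o['force'])
print(ctrl.hand_in())"
```

```text
38.2 [-0.22222203  0.46917865 -0.2612549 ]
the job is handed in; nothing more can be done
None
```

I turned the wheel to my best reckoning of three dots, pushed the red pin home, let go and handed in at 38.2 s. I could not count the dots in the window, so the number three rests on reckoning.

- **Wheel:** Driving the wheel with a fingertip slipped, and it ended up against its upper stop at 2.6. I then gripped the rim and felt the stop (about 9 N clockwise, free the other way). From there I turned it back about 1.4 rad, to an estimated 1.21; three dots is 1.2.
- **Pin:** It slid through front plate, wheel and rear plate with almost no force. It stopped hard at about 22 N, at the depth where the collar should meet the plate. After I let go, the pictures show it fully home with the collar against the blue plate.
- **Three dots:** The cameras see only a thin strip of the window. That strip shows one dot at the lower left, which fits three but does not prove it. The wheel's holes are 0.6 rad apart, so the easy fit confirms a dot group is centred, but not which one.
- **Bystanders:** By eye in the final pictures, the mug, tape measure, paint tin and the pink and purple look-alikes are where they were. The gripper is open and clear of everything.

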